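# Charge a grinding jar from the counting tray

### The job

Charge the steel grinding jar with one row of balls: bring the grey counting tray over it and tip the tray so that only its front row of three rolls over the low lip into the jar, without the fingers touching any ball. Stand the tray flat on the bench again with the other two rows still in it, then close the jar with its lid, fully down. Do not shove the jar, and do not bump or move anything else.

Things in the scene. Friction and masses are not known exactly. Their poses are not given: they have to be found in the camera images.
- tray_grip (a point): Centre of the grip plate of the grey plastic counting tray (loose; about 0.5 kg with its nine balls). -x points to the tray's front (pouring) edge, z up; tray flat, this point is 62 mm above the bench. Plate: upright, across the tray's back, 10 mm thick along x, 70 mm wide along y, top edge 83 mm above the tray's underside. Under the fingers lie only the rear balls, tops 28 mm high.
- tray_lip (a point): Middle of the tray's front edge, on top of its low lip, 97 mm in front of tray_grip and 57 mm below it. Tray: 106 mm long (9 mm of it behind tray_grip), 86 mm wide outside, 80 inside, side walls 20 mm high, floor 3 mm thick; this point is 5 mm above the underside.
- tray_rib (a point): Middle of the top of the rib behind the front row, 71.5 mm in front of tray_grip. Ribs 7 mm high stand behind the front and middle rows, the front lip only 2 mm. Tilted front edge down, the front row rolls over the lip at about 35 degrees of tilt; the ribs hold the other two rows up to about 60 degrees. Carry it level and smoothly: hard starts and stops shake the front row off.
- jar_mouth (a point): Centre of the open mouth of the grinding jar, in the plane of its rim, 98 mm above the bench. Loose round stainless steel jar, 1.8 kg, standing on the bench: body 124 mm across up to 75 mm, above it a neck 110 mm across outside and 100 mm inside. Inner floor 8 mm above the bench. z up.
- lid_knob (a point): Centre of the knob of the jar's steel lid (0.35 kg, 123 mm across). Knob: upright cylinder 32 mm across, 44 mm tall, its centre 44 mm above the lid's lower edge and its foot 22 mm above that edge. z up. The lid starts upright on the bench.
- lid_seat (a point): On the lid's axis, 28 mm below lid_knob: underside of the lid's plate, which comes to rest on the jar's rim. Below it hangs a skirt 16 mm deep, 115 mm across inside, which slides down round the outside of the jar's neck with 2.5 mm clearance all round.
- ball_front1: White ceramic grinding ball, 25 mm across, 31 g, in the tray's front row, next to the low lip: goes into the jar. Origin at its centre.
- ball_front2: White ceramic grinding ball, 25 mm across, 31 g, in the tray's front row, next to the low lip: goes into the jar. Origin at its centre.
- ball_front3: White ceramic grinding ball, 25 mm across, 31 g, in the tray's front row, next to the low lip: goes into the jar. Origin at its centre.
- ball_mid1: White ceramic grinding ball, 25 mm across, 31 g, in the tray's middle row: stays in the tray. Origin at its centre.
- ball_mid2: White ceramic grinding ball, 25 mm across, 31 g, in the tray's middle row: stays in the tray. Origin at its centre.
- ball_mid3: White ceramic grinding ball, 25 mm across, 31 g, in the tray's middle row: stays in the tray. Origin at its centre.
- ball_rear1: White ceramic grinding ball, 25 mm across, 31 g, in the tray's rear row, next to the grip: stays in the tray. Origin at its centre.
- ball_rear2: White ceramic grinding ball, 25 mm across, 31 g, in the tray's rear row, next to the grip: stays in the tray. Origin at its centre.
- ball_rear3: White ceramic grinding ball, 25 mm across, 31 g, in the tray's rear row, next to the grip: stays in the tray. Origin at its centre.
- amber_bottle: Loose brown glass reagent bottle with a black cap, 72 mm across, 150 mm tall. Bystander. Origin at the centre of its underside.
- white_bottle: Loose white plastic bottle, 76 mm across, 165 mm tall. Bystander. Origin at the centre of its underside.
- mortar: White porcelain mortar, 104 mm across, 62 mm tall; its pestle leans out 50 mm to +x, up to 95 mm high. Bystander. Origin at the centre of its underside.
- cylinder: Glass measuring cylinder, foot 64 mm across, tube 32 mm across, 190 mm tall. Bystander. Origin at the centre of its underside.
- flask: Conical glass flask with a stopper, 82 mm across at the foot, 142 mm tall. Bystander. Origin at the centre of its underside.
Things that resemble listed ones, but are neither listed nor needed, are in the scene too. What is shaped like the part that bears tray_grip but green is not meant.

How it is judged:
By the outcome, as a careful person would: the job done as asked, in the order asked, and still so for the second after the job is handed in, with the robot touching nothing.
It also fails if it takes over 72 s, if anything falls off the work surface, if the arm or the gripper's body presses on something with over 40 N, if the wrist force passes 120 N, or if a joint passes its speed limit or range.

### The arm

A 7-joint arm with a two-finger parallel gripper is mounted at the origin on the work surface. World frame = base frame: x ahead of the robot, y to its left, z up, the work surface at z = 0. Lengths are in m, angles in rad, forces in N, time in s.
With the tool pointing down it reaches from about 0.4 to 0.875 m from the base axis. Payload 19.3 kg.
Tool frame: the origin (TCP) lies on the centre line of the jaws, within the pads' length; the fingertips stand 11 mm ahead of it and the grasp point (between the pads) lies 8 mm behind it; y points along the fingers, x is the direction in which the jaws open and shut, and the axes are right-handed (so a half turn about y gives the same grasp; the last joint's range is limited). The gripper opens to 85 mm and grips with 20 to 120 N. Pads are 22 mm wide; open, the fingers measure 114 mm over their backs; the gripper's body (76 mm by 85 mm) begins 54 mm behind the grasp point. The pads swing forward as they close: fully open they stand 13 mm farther back than shut.
Start: joints at [1.217, 0.521, -0.036, 1.599, 0.021, 1.021, -0.113], TCP at [0.175, -0.6, 0.242] pointing down, gripper open.
Joint ranges: [-2.91, 2.91], [-0.3, 2.13], [-1.5, 1.42], [0.17, 2.43], [-1.26, 4.41], [0.16, 1.93], [-2.52, 2.52]. Speed limits (rad/s): [1.89, 1.89, 2.39, 2.39, 3.01, 3.01, 3.01].

### API

Orientations are given as [roll, pitch, yaw] about the fixed x, y, z axes, in that order (R = Rz(yaw) Ry(pitch) Rx(roll)).
In Python, from workcell import monitor, cams, bot gives the robot as it stands.
- The arm moves only by the tool send_rows, never from a script. Its argument "series" is text: rows parted by semicolons, each of 7 numbers parted by spaces: the turn, a rotation vector about the tool's x, y, z in rad, then the shift along the tool's x, y, z in mm, then the opening, from 0 (shut) to 1 (fully open). In form: ax ay az tx ty tz claw; .... A call has 1 to 20 rows; each row is the pose to reach, as a shift and turn from the pose commanded when the call began, along the tool's axes at that moment; what a row does not reach only later rows make up. A row lasts 1/12 s, in which the tool goes at most 41.7 mm and 7.16 degrees, less where a joint would pass 70% of its speed; a pose out of reach is approached as far as the arm can. A call with a gripper value outside its range is refused whole. The fingers move at their own pace and stop on an object; "force" is the grip in N (left out, the last holds). Time passes only in rows, so rows that repeat a pose let the fingers close. It gives the time, the measured TCP pose, the force and the opening at its end, in the units of the state.
- monitor.observe(): the state, without advancing time (a new reading comes with each control period).
- cams.grab_frame(name): name is "scene" or "top"; returns the picture (420x560x3 uint8, red, green, blue); there is no depth.
- cams.get_calibration(name): a dict with "mtx" (3x3 intrinsics, pixels), "k1" (the pictures are not rectified: a ray, as slopes to the right and down, at radius r is drawn at 1 + k1 r^2 times it, then the intrinsics apply), "origin" and "attitude" of the camera in the world. Camera axes: x right, y down, z forward; pixel columns grow to the right and rows downward; lengths in m; the calibration is good to about 2 mm. A picture is of the moment at which its call begins. get_calibration takes no time and is no camera call.
- bot.job_done(): hands the job in, once; it reports no verdict.
The state is a dict: "clock": time; "qpos": joint angles; "qd": joint speeds; "joint_efforts": joint torques, N m; "position": TCP position; "tool_rot": TCP orientation; "force": force on the tool from outside, world axes, zero at the start; "moment": the same for the moment, N m; "grip_width": finger opening in m.
Only numpy, scipy, OpenCV 4.12 (cv2) and the standard library are available. Lean on these libraries where they do the work, as an engineer would, in place of code of your own. Each camera call takes 0.05 s, during which the arm holds its last target.

## Working session

There is one attempt and no reset: what is moved stays moved. The work goes in short steps, Python scripts to look and compute and a tool call to move; the robot and the scene stay as the last step left them, time stands still between calls to the robot, and variables do not carry over. Pictures are saved under pics/ and viewed, and the job is handed in when it is done.

Besides the shell and the picture viewer there is one more tool, called as name(argument=value, ...) on one line, values as JSON. send_rows: Moves the arm, as the interface text tells. Its arguments: {"type":"object","properties":{"series":{"type":"string"},"force":{"type":"number"}},"required":["series"]}

```bash
mkdir -p pics; python3 - <<'E'
from workcell import monitor, cams, bot
import cv2
for n in("scene","top"):
    im=cams.grab_frame(n); cv2.imwrite(f"pics/{n}0.png",im[:,:,::-1]); print(n,cams.get_calibration(n))
print(monitor.observe())
E
```

```text
scene {'mtx': array([[475.54091035,   0.        , 282.62748853],
       [  0.        , 475.54091035, 212.83849953],
       [  0.        ,   0.        ,   1.        ]]), 'k1': -0.01658434065961129, 'origin': array([ 1.31804197, -0.49301984,  0.71785589]), 'attitude': array([-2.15361091,  0.00627256,  1.080545  ])}
top {'mtx': array([[438.41270143,   0.        , 277.56509163],
       [  0.        , 438.41270143, 214.19291355],
       [  0.        ,   0.        ,   1.        ]]), 'k1': -0.09238894443448128, 'origin': array([ 0.38118304, -0.05800684,  1.25934888]), 'attitude': array([-3.04642824, -0.00628801, -1.54854463])}
{'clock': 0.1, 'qpos': array([ 1.2168188 ,  0.5219125 , -0.03629673,  1.59993372,  0.02118854,
        1.021093  , -0.11280707]), 'qd': array([-0.00095673, -0.00111572,  0.00228049, -0.00077738, -0.00044287,
        0.00041675,  0.0012042 ]), 'joint_efforts': array([ 5.12458166e-03, -9.28478551e+01,  1.98447816e+00, -3.70523000e+01,
        1.81335822e-02,  5.40688459e-03, -5.29047372e-05]), 'position': array([ 0.1748673 , -0.59974909,  0.24181592]), 'tool_rot': array([-1.57086845e+00,  9.59333456e-04, -1.28706981e+00]), 'force': array([ 0.53505219, -0.69460805,  0.31569514]), 'moment': array([-0.02625051,  0.0180018 ,  0.02329706]), 'grip_width': 0.08545239624636546}
```

View pics/scene0.png

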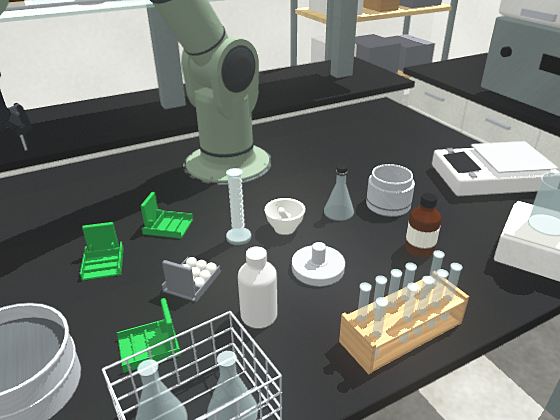

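View pics/top0.png

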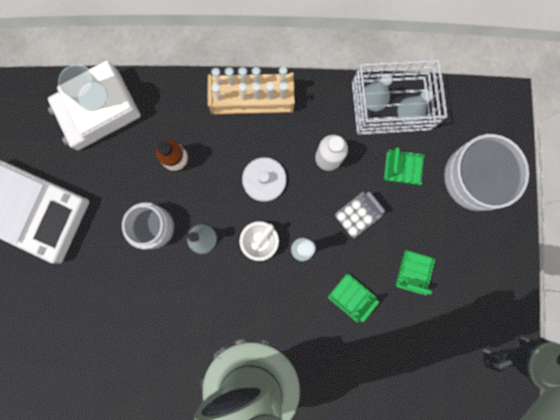

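```bash
cat > h.py <<'E'
import numpy as np, cv2
from scipy.spatial.transform import Rotation as Rn
from workcell import monitor,cams,bot
def cal(n):
    c=cams.get_calibration(n); return c,Rn.from_euler('xyz',c['attitude']).as_matrix()
def ray(n,u,v):
    c,R=cal(n);K=c['mtx']
    d=np.array([(u-K[0,2])/K[0,0],(v-K[1,2])/K[1,1]]);s=d.copy()
    for _ in range(20): s=d/(1+c['k1']*(s@s))
    return c['origin'],R@np.array([s[0],s[1],1])
def plane(n,u,v,z):
    o,d=ray(n,u,v); return o+d*(z-o[2])/d[2]
def proj(n,p):
    c,R=cal(n);K=c['mtx'];q=R.T@(np.asarray(p,float)-c['origin']);s=q[:2]/q[2];s=s*(1+c['k1']*(s@s))
    return np.array([K[0,0]*s[0]+K[0,2],K[1,1]*s[1]+K[1,2]])
def crop(src,out,x0,y0,x1,y1,k):
    im=cv2.imread(src)[y0:y1,x0:x1]; im=cv2.resize(im,None,fx=k,fy=k,interpolation=cv2.INTER_CUBIC)
    cv2.imwrite(out,im)
E
python3 - <<'E'
from h import *
a=cv2.imread('pics/top0.png');
crop('pics/top0.png','pics/t_l.png',115,130,295,270,4)
crop('pics/top0.png','pics/t_r.png',280,130,400,240,6)
crop('pics/scene0.png','pics/s_l.png',140,240,240,310,7)
crop('pics/scene0.png','pics/s_r.png',280,150,450,290,4)
E
```

```text
(no output)
```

View pics/t_l.png

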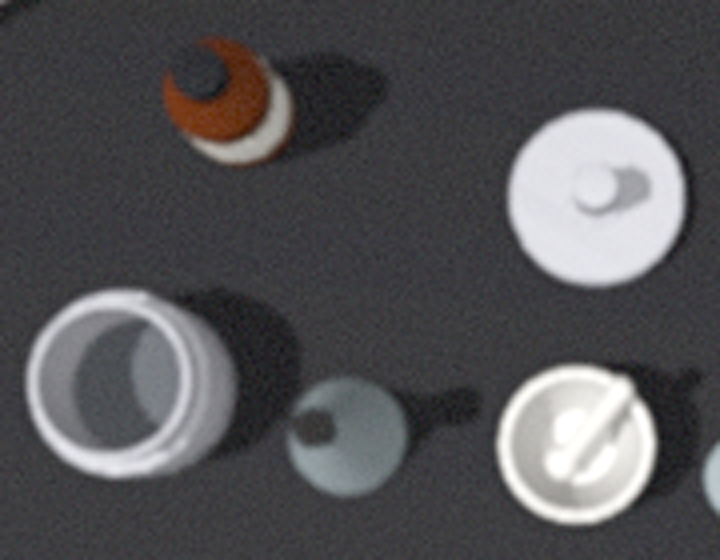

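View pics/t_r.png

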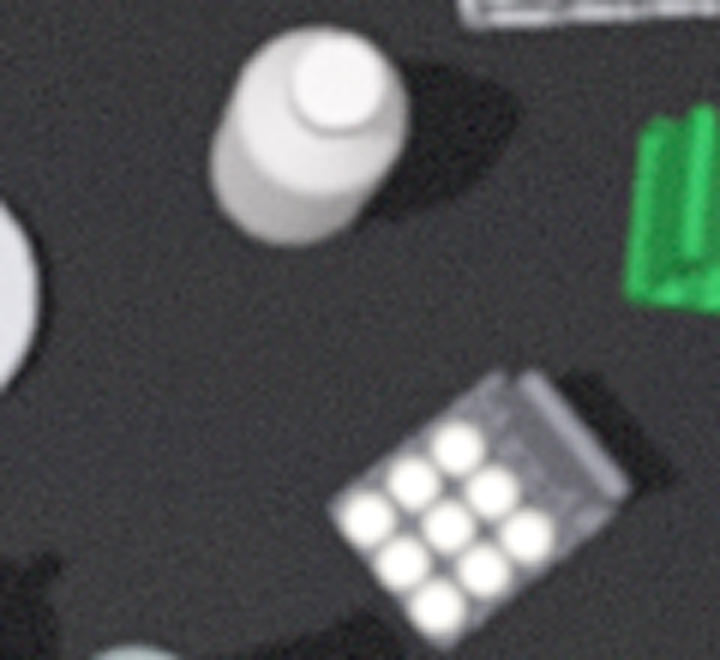

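View pics/s_l.png

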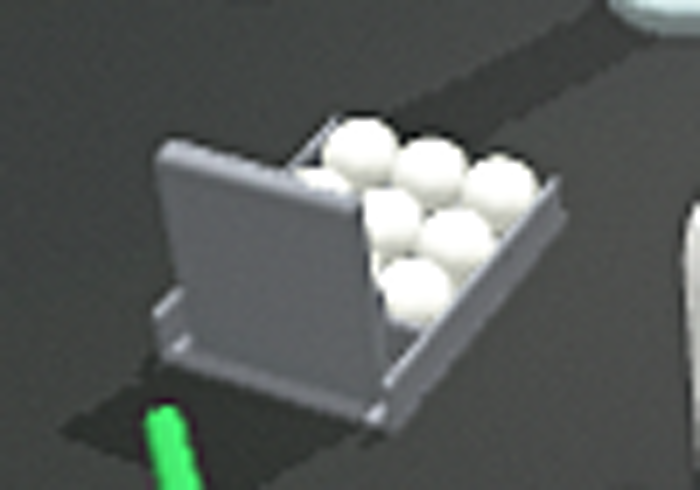

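View pics/s_r.png

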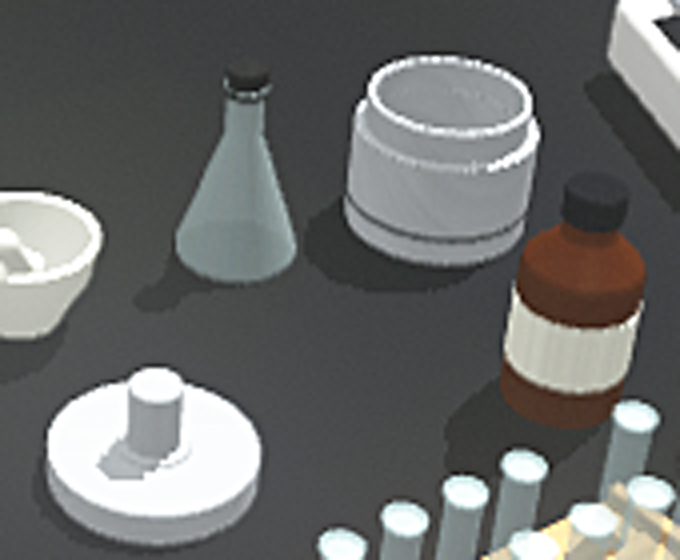

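```bash
python3 - <<'E'
from h import *
t=cv2.imread('pics/top0.png');s=cv2.imread('pics/scene0.png')
def show(name,g,x0,y0,x1,y1,lo,hi,z,cam,amin=20):
    m=np.zeros(g.shape,np.uint8); m[y0:y1,x0:x1]=cv2.inRange(g,lo,hi)[y0:y1,x0:x1]
    cs,_=cv2.findContours(m,cv2.RETR_CCOMP,cv2.CHAIN_APPROX_NONE)
    for c in cs:
        if len(c)>=8 and cv2.contourArea(c)>amin:
            e=cv2.fitEllipse(cv2.convexHull(c)); M=cv2.moments(c)
            print(name,lo,'ell',np.round(e[0],1),np.round(e[1],1),round(e[2]),'cen',np.round([M['m10']/M['m00'],M['m01']/M['m00']],1),'A',cv2.contourArea(c),'->',np.round(plane(cam,*e[0],z),4))
g=cv2.cvtColor(t,cv2.COLOR_BGR2GRAY);gs=cv2.cvtColor(s,cv2.COLOR_BGR2GRAY)
print(g[215:240:1,120:178].shape); print(g[226,118:178]); print(g[198:254,143])
show('lid',g,235,150,295,210,140,255,.022,'top')
show('knob',g,255,168,275,188,235,255,.066,'top',5)
for lo in(170,190,205): show('jar',g,118,198,180,255,lo,255,.098,'top')
for lo in(170,200): show('balls',g,330,185,380,245,lo,255,.0155,'top',10)
show('mortar',g,235,215,282,265,150,255,.062,'top')
E
```

```text
(25, 58)
[ 61  57  65 117 183 203 171 131 123 128 125 130 130 128 115 100  88  77
  75  82  79  82  77  79  81  82  79  78  82  83  96 117 126 125 125 126
 120 125 125 125 122 141 181 206 186 150 142 158 154 145 133 129 133 120
 108  88  55  29  36  29]
[ 59  62  58  69 126 188 218 222 207 168 136 132 125 107  86  78  82  76
  77  80  81  81  80  79  79  80  82  77  82  80  84  83  81  74  75  82
  77  79  84  81  83  83  82  83 127 186 215 224 231 231 202 134  68  63
  57  59]
lid 140 ell [263.6 178.9] [43.7 43.8] 69 cen [263.6 179. ] A 1455.0 -> [ 0.5998 -0.021   0.022 ]
jar 170 ell [142.8 226. ] [41.1 46.3] 166 cen [142.3 225.7] A 1399.0 -> [0.4523 0.2966 0.098 ]
jar 170 ell [142.  224.8] [37.  37.9] 34 cen [142.  224.8] A 1059.5 -> [0.4555 0.299  0.098 ]
jar 190 ell [142.4 225.9] [39.4 45.2] 174 cen [142.1 225.6] A 1312.0 -> [0.4526 0.2976 0.098 ]
jar 190 ell [142.  224.7] [37.9 39. ] 40 cen [141.9 224.7] A 1122.5 -> [0.4556 0.299  0.098 ]
jar 205 ell [140.2 235.5] [22.3 34. ] 113 cen [140.2 243.9] A 68.5 -> [0.4268 0.3024 0.098 ]
jar 205 ell [140.5 208. ] [ 8.  19.4] 79 cen [141
[... 312 characters left out ...]
45 -0.3006  0.0155]
balls 170 ell [347.1 216.4] [5.3 6.8] 146 cen [347.2 216.5] A 22.0 -> [ 0.4983 -0.2621  0.0155]
balls 170 ell [354.5 210.9] [5.3 5.4] 153 cen [354.7 210.9] A 17.0 -> [ 0.5146 -0.2832  0.0155]
balls 200 ell [346.8 223.3] [ 9.  28.6] 141 cen [346.8 223.4] A 132.0 -> [ 0.4785 -0.2613  0.0155]
balls 200 ell [358.  214.4] [21.9 30.4] 142 cen [358.1 214.5] A 351.0 -> [ 0.5046 -0.2934  0.0155]
balls 200 ell [360.9 218.5] [8.  8.1] 54 cen [360.8 218.2] A 35.0 -> [ 0.4931 -0.3019  0.0155]
balls 200 ell [354.5 210.9] [8.  8.1] 144 cen [354.8 211. ] A 37.0 -> [ 0.5145 -0.2832  0.0155]
mortar 150 ell [258.6 240.7] [39.1 39.6] 25 cen [258.6 240.8] A 1176.5 -> [ 0.4217 -0.0129  0.062 ]
```

```bash
python3 - <<'E'
from h import *
f=lambda U,V,x0,y0,k:(x0+(U+.5)/k-.5,y0+(V+.5)/k-.5)
T=lambda U,V,z:plane('top',*f(U,V,280,130,6),z)
S=lambda U,V,z:plane('scene',*f(U,V,140,240,7),z)
B=np.array([[T(*p,.0155)[:2] for p in r] for r in([(366,517),(401,561),(437,606)],[(411,482),(447,527),(483,570)],[(458,447),(492,491),(526,535)])])
print(np.round(B,4)); c=B.mean(1)
for a,b in((0,2),(0,1)): d=c[a]-c[b];print('front dir deg',np.degrees(np.arctan2(d[1],d[0])),np.hypot(*d))
r=B[:,2]-B[:,0];r=r.mean(0);print('row dir',np.degrees(np.arctan2(r[1],r[0]))+0,np.hypot(*r))
a,b=T(527,374,.083),T(624,490,.083);print('plate top',a,b,(a+b)/2,np.hypot(*(a-b)[:2]),np.degrees(np.arctan2(*(b-a)[1::-1])))
a,b=S(163,150,.083),S(360,204,.083);print('plate scene',a,b,(a+b)/2,np.hypot(*(a-b)[:2]),np.degrees(np.arctan2(*(b-a)[1::-1])))
# tray front corners in top at z .02 (side walls)
for n,p,z in(('frontL',(333,505),.02),('frontR',(443,643),.012),('rearL',(500,372),.02),('rearR',(622,505),.02)): print(n,T(*p,z))
for n,p,z in(('fr',(555,185),.02),('rr',(378,412),.02),('fl',(335,122),.02),('rl',(160,310),.02)):print('sc',n,S(*p,z))
F=lambda U,V,z:plane('scene',*f(U,V,280,150,4),z)
print('jar scene',F(451.5,97,.098),'knobtop',F(156,385,.066),'liddisc',F(155,448,.022))
print('knobtop top',plane('top',*f(595,188,115,130,4),.066))
# clutter
Z=lambda U,V,z:plane('top',*f(U,V,115,130,4),z)
print('flask foot',Z(348,436,.01),'stopper',Z(314,426,.14),'amber cap',Z(201,73,.15),'amber base',Z(238,118,.03))
print('white cap',T(340,85,.165),'cyl',plane('top',303,250,.1), plane('scene',239,237,.005))
E
```

```text
[[[ 0.4997 -0.2433]
  [ 0.4791 -0.2602]
  [ 0.458  -0.2776]]

 [[ 0.517  -0.2647]
  [ 0.4958 -0.2821]
  [ 0.4756 -0.2995]]

 [[ 0.5343 -0.2872]
  [ 0.5135 -0.3037]
  [ 0.4928 -0.3201]]]
front dir deg 128.65812860671338 0.05545007865913693
front dir deg 128.34065975470975 0.02774159903760012
row dir -140.6880805491751 0.05364708481092273
plate top [ 0.56012944 -0.30619902  0.083     ] [ 0.50821573 -0.35062083  0.083     ] [ 0.53417259 -0.32840992  0.083     ] 0.0683251810136729 -139.44687640574398
plate scene [ 0.50829344 -0.35184267  0.083     ] [ 0.5607433  -0.30773457  0.083     ] [ 0.53451837 -0.32978862  0.083     ] 0.06853110714856535 40.062400042810374
frontL [ 0.50463695 -0.22685155  0.02      ]
frontR [ 0.44064609 -0.28120981  0.012     ]
rearL [ 0.57035209 -0.30646976  0.02      ]
rearR [ 0.50780752 -0.36531916  0.02      ]
sc fr [ 0.50682475 -0.23010951  0.02      ]
sc rr [ 0.58048369 -0.31631936  0.02      ]
sc fl [ 0.44098341 -0.28277635  0.02      ]
sc rl [ 0.50468792 -0.36112481  0.02      ]
jar scene [0.46018032 0.29663073 0.098     ] knobtop [ 0.60180356 -0.02350735  0.066     ] liddisc [ 0.60391767 -0.02365193  0.022     ]
knobtop top [ 0.598416   -0.02152355  0.066     ]
flask foot [0.42562422 0.15185455 0.01      ] stopper [0.42685876 0.15210426 0.14      ] amber cap [0.65347912 0.23380015 0.15      ] amber base [0.65040997 0.23680771 0.03      ]
white cap [ 0.67026934 -0.20869457  0.165     ] cyl [ 0.39860396 -0.13206032  0.1       ] [ 0.40700953 -0.13706089  0.005     ]
```

```bash
cat >> h.py <<'E'
def cur():
    s=monitor.observe(); return np.array(s['position']),Rn.from_euler('xyz',s['tool_rot'])
def rel(p,yaw,tilt=0):
    # tool x along yaw, y down, then tilt (front down) about tool z
    P,R=cur(); T=Rn.from_euler('z',yaw)*Rn.from_euler('x',-np.pi/2)*Rn.from_rotvec([0,0,-tilt])
    return np.round((R.inv()*T).as_rotvec(),3), np.round(R.inv().apply(np.asarray(p)-P)*1000,1)
G=np.array([.534,-.3285]); GY=np.radians(-50.8); J=np.array([.457,.298]); L=np.array([.600,-.022])
E
python3 - <<'E'
from h import *
print(rel([*G,.24],GY), rel([*G,.14],GY))
E
```

```text
(array([-0.   , -0.4  , -0.001]), array([-159.9,    1.9,  420.7])) (array([-0.   , -0.4  , -0.001]), array([-159.8,  101.9,  420.7]))
```

send_rows(series="0 -0.012 0 -5 0 13 0.45;0 -0.032 0 -13 0 34 0.45;0 -0.06 0 -24 0 63 0.45;0 -0.092 0 -37 0 97 0.45;0 -0.128 0 -51 0 135 0.45;0 -0.164 0 -66 0 173 0.45;0 -0.2 0 -80 0 210 0.45;0 -0.236 0 -94 0 248 0.45;0 -0.272 0 -109 0 286 0.45;0 -0.308 0 -123 0 324 0.45;0 -0.34 0 -136 0 358 0.45;0 -0.368 0 -147 0 387 0.45;0 -0.388 0 -155 0 408 0.45;0 -0.4 0 -160 0 421 0.45;0 -0.4 0 -160 2 421 0.45;0 -0.4 0 -160 12 421 0.45;0 -0.4 0 -160 30 421 0.45;0 -0.4 0 -160 50 421 0.45;0 -0.4 0 -160 65 421 0.45;0 -0.4 0 -160 72 421 0.45", force=60)

```text
clock: 1.77
position: [0.5321, -0.3294, 0.1677]
tool_rot: [-1.573, 0.003, -0.889]
force: [0.2, 0.2, -0.7]
grip_width: 0.0382
```

```bash
python3 - <<'E'
from h import *
s=monitor.observe();print(s['position'],s['qpos'])
for n in("scene","top"): cv2.imwrite(f"pics/{n}1.png",cams.grab_frame(n)[:,:,::-1])
crop('pics/scene1.png','pics/s1.png',110,150,260,310,4)
crop('pics/top1.png','pics/t1.png',310,130,430,250,5)
print(rel([*G,.058],GY))
E
```

```text
[ 0.53205745 -0.32942728  0.16766192] [ 0.59250786  0.61167072 -0.19831955  1.65570433  0.14657844  0.8920066
 -0.55267453]
(array([ 0.001, -0.002, -0.002]), array([  0.4, 110.9,   1.5]))
```

View pics/s1.png

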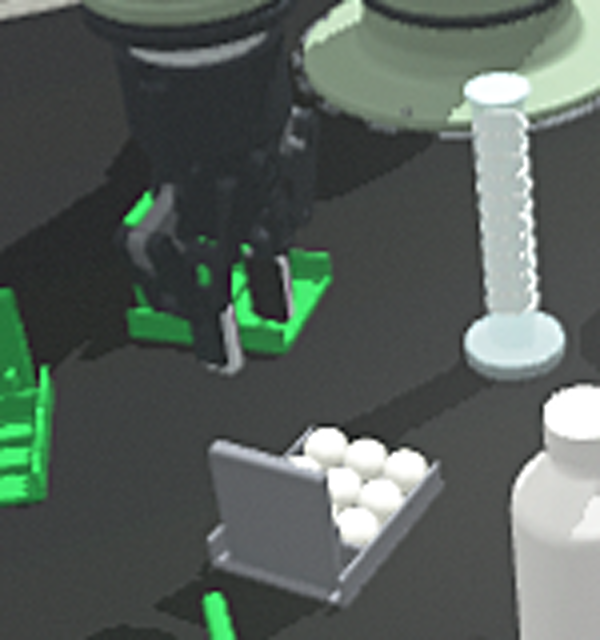

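View pics/t1.png

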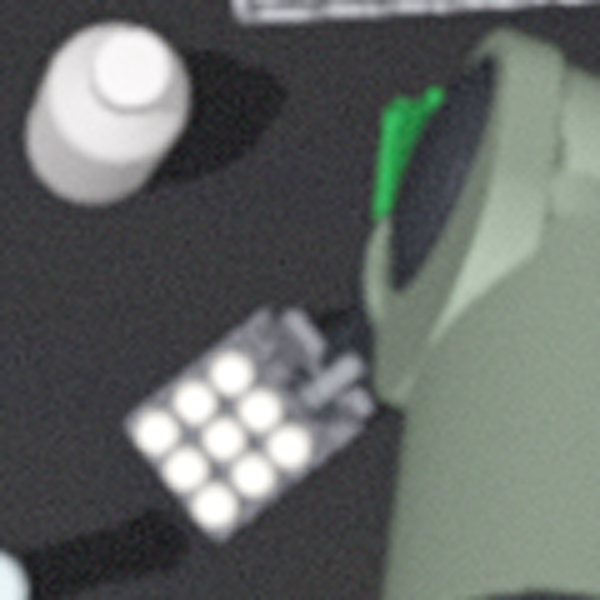

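```bash
python3 - <<'E'
from h import *
P,R=cur()
for dx in(-19,-33,19,33):
  q=proj('scene',P+R.apply([dx/1000,.011,0])); print(dx,q,(q-[110,150])*4)
E
```

```text
-19 [177.24878551 230.16686757] [268.99514205 320.66747029]
-33 [181.04181484 226.49829356] [284.16725934 305.99317422]
19 [166.52053559 240.54499174] [226.08214236 362.17996696]
33 [162.40009467 244.53170009] [209.60037869 378.12680037]
```

send_rows(series="0 -0.002 0 0.5 8 1.5 0.45;0 -0.002 0 0.5 24 1.5 0.45;0 -0.002 0 0.5 44 1.5 0.45;0 -0.002 0 0.5 64 1.5 0.45;0 -0.002 0 0.5 82 1.5 0.45;0 -0.002 0 0.5 96 1.5 0.45;0 -0.002 0 0.5 105 1.5 0.45;0 -0.002 0 0.5 109 1.5 0.45;0 -0.002 0 0.5 109 1.5 0.45;0 -0.002 0 0.5 109 1.5 0.45", force=60)

```text
clock: 2.7
position: [0.5362, -0.3282, 0.062]
tool_rot: [-1.57, -0.001, -0.885]
force: [0.9, -0.3, 1.0]
grip_width: 0.0385
```

```bash
python3 - <<'E'
from h import *
for n in("scene","top"): cv2.imwrite(f"pics/{n}2.png",cams.grab_frame(n)[:,:,::-1])
crop('pics/scene2.png','pics/s2.png',110,200,250,310,5)
print(monitor.observe())
E
```

```text
{'clock': 2.8, 'qpos': array([ 0.57176649,  0.75507263, -0.17520939,  1.70530731,  0.18752175,
        0.69618991, -0.58600065]), 'qd': array([-0.00095473, -0.00095079,  0.00075718,  0.00080416,  0.00093923,
       -0.00322291, -0.00122028]), 'joint_efforts': array([-4.19392507e-02, -1.03113813e+02, -1.37974016e+00, -2.72390521e+01,
        1.33362506e-02,  1.96148343e-03,  6.32866704e-04]), 'position': array([ 0.53630308, -0.32827959,  0.06226964]), 'tool_rot': array([-1.57028031e+00, -1.30178926e-03, -8.85151124e-01]), 'force': array([ 0.36579575, -0.74392619, -0.22285713]), 'moment': array([-0.02671453, -0.02827891, -0.0914179 ]), 'grip_width': 0.038579376284616995}
```

View pics/s2.png

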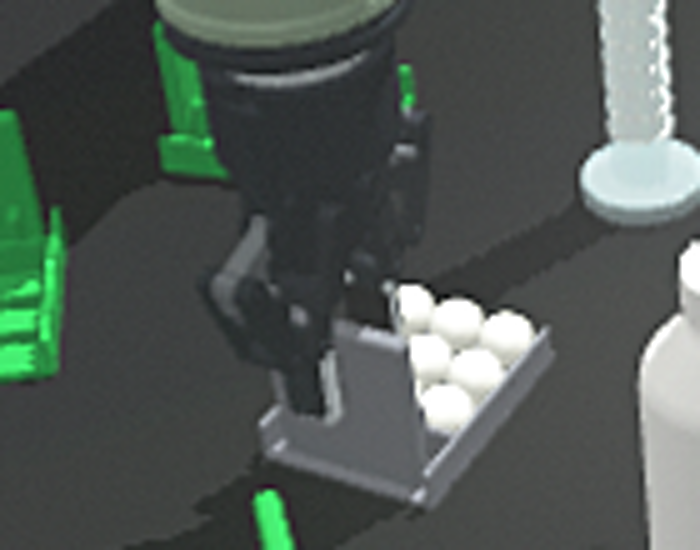

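send_rows(series="0 0 0 -1 2 0 0.45;0 0 0 -1 4 0 0.3;0 0 0 -1 4 0 0.2;0 0 0 -1 4 0 0.1;0 0 0 -1 4 0 0;0 0 0 -1 4 0 0;0 0 0 -1 4 0 0;0 0 0 -1 4 0 0;0 0 0 -1 4 0 0;0 0 0 -1 4 0 0", force=60)

```text
clock: 3.63
position: [0.5352, -0.3272, 0.0574]
tool_rot: [-1.571, -0.0, -0.885]
force: [-0.6, -0.6, 2.9]
grip_width: 0.0094
```

```bash
python3 - <<'E'
from h import *
s=monitor.observe();print(s['position'],s['tool_rot'],s['force'],s['grip_width'])
# kinematic guess: fit h,L1,L2,L3
from scipy.optimize import least_squares
E
```

```text
[ 0.53524818 -0.32721945  0.057394  ] [-1.57072489e+00 -1.27201975e-04 -8.85043247e-01] [-0.56519363 -0.60886021  2.94967844] 0.009400311475593096
```

send_rows(series="0 0 0 0 -1 0 0;0 0 0 0 -4 0 0;0 0 0 0 -9 0 0;0 0 0 0 -17 0 0;0 0 0 0 -27 0 0;0 0 0 0 -40 0 0;0 0 0 0 -55 0 0;0 0 0 0 -71 0 0;0 0 0 0 -88 0 0;0 0 0 0 -106 0 0;0 0 0 0 -124 0 0;0 0 0 0 -142 0 0;0 0 0 0 -159 0 0;0 0 0 0 -175 0 0;0 0 0 0 -190 0 0;0 0 0 0 -203 0 0;0 0 0 0 -213 0 0;0 0 0 0 -220 0 0;0 0 0 0 -225 0 0;0 0 0 0 -228 0 0")

```text
clock: 5.3
position: [0.5351, -0.3272, 0.2859]
tool_rot: [-1.571, -0.0, -0.885]
force: [-1.1, -0.4, -5.0]
grip_width: 0.0091
```

```bash
python3 - <<'E'
from h import *
for n in("scene",): cv2.imwrite(f"pics/{n}3.png",cams.grab_frame(n)[:,:,::-1])
s=monitor.observe();print(s['position'],s['tool_rot'],s['force'],s['grip_width'],s['qpos'])
E
```

```text
[ 0.53524517 -0.32722339  0.28601783] [-1.57060313e+00 -3.98964128e-04 -8.85031250e-01] [-0.11177811  0.15664292 -3.35126327] 0.009528683453977409 [ 0.59722928  0.49145507 -0.21254528  1.53510674  0.11049611  1.12637392
 -0.5234385 ]
```

View pics/scene3.png

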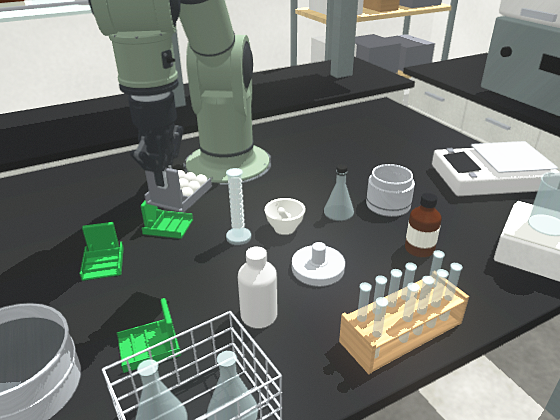

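```bash
cat >> h.py <<'E'
def pose(p,yaw,tilt=0): return np.asarray(p,float),Rn.from_euler('z',yaw)*Rn.from_euler('x',-np.pi/2)*Rn.from_rotvec([0,0,-tilt])
def rows(P0,poses,claw):
    p0,R0=P0; o=[]
    for p,R in poses:
        a=(R0.inv()*R).as_rotvec(); t=R0.inv().apply(p-p0)*1000
        o.append(' '.join(f'{v:.3f}'.rstrip('0').rstrip('.') if abs(v)>=5e-4 else '0' for v in a)+' '+' '.join(f'{v:.0f}'.replace('-0','0') if abs(v)<.5 else f'{v:.0f}' for v in t)+f' {claw}')
    return ';'.join(o)
def mj(n): t=np.arange(1,n+1)/n; return 10*t**3-15*t**4+6*t**5
E
python3 - <<'E'
from h import *
a0,a1=np.radians(-31.44),np.arctan2(.3456,.555); r0,r1=.6273,np.hypot(.555,.3456); y0,y1=-.885,.436
ps=[pose([(r0+s*(r1-r0))*np.cos(a0+s*(a1-a0)),(r0+s*(r1-r0))*np.sin(a0+s*(a1-a0)),.286],y0+s*(y1-y0)) for s in mj(40)]
print(rows(pose([.5352,-.3272,.286],y0),ps[:20],0));print();print(rows(ps[19],ps[20:],0))
E
```

```text
0 0 0 0 0 0 0;0 -0.002 0 0 0 1 0;0 -0.005 0 -1 0 2 0;0 -0.011 0 -2 0 6 0;0 -0.021 0 -3 0 11 0;0 -0.035 0 -6 0 18 0;0 -0.054 0 -9 0 27 0;0 -0.077 0 -13 0 38 0;0 -0.104 0 -18 0 52 0;0 -0.137 0 -25 0 67 0;0 -0.174 0 -33 0 85 0;0 -0.215 0 -43 0 105 0;0 -0.261 0 -55 0 126 0;0 -0.311 0 -68 0 149 0;0 -0.364 0 -83 0 172 0;0 -0.419 0 -101 0 196 0;0 -0.478 0 -120 0 221 0;0 -0.537 0 -141 0 245 0;0 -0.599 0 -164 0 268 0;0 -0.661 0 -189 0 290 0

0 -0.062 0 -7 0 32 0;0 -0.123 0 -16 0 64 0;0 -0.183 0 -26 0 95 0;0 -0.241 0 -37 0 124 0;0 -0.297 0 -50 0 152 0;0 -0.35 0 -62 0 177 0;0 -0.399 0 -75 0 201 0;0 -0.445 0 -88 0 222 0;0 -0.487 0 -101 0 241 0;0 -0.524 0 -112 0 258 0;0 -0.556 0 -123 0 272 0;0 -0.584 0 -132 0 284 0;0 -0.607 0 -140 0 293 0;0 -0.625 0 -147 0 301 0;0 -0.639 0 -152 0 307 0;0 -0.649 0 -156 0 311 0;0 -0.656 0 -158 0 313 0;0 -0.659 0 -159 0 315 0;0 -0.66 0 -160 0 315 0;0 -0.66 0 -160 0 315 0
```

send_rows(series="0 0 0 0 0 0 0;0 -0.002 0 0 0 1 0;0 -0.005 0 -1 0 2 0;0 -0.011 0 -2 0 6 0;0 -0.021 0 -3 0 11 0;0 -0.035 0 -6 0 18 0;0 -0.054 0 -9 0 27 0;0 -0.077 0 -13 0 38 0;0 -0.104 0 -18 0 52 0;0 -0.137 0 -25 0 67 0;0 -0.174 0 -33 0 85 0;0 -0.215 0 -43 0 105 0;0 -0.261 0 -55 0 126 0;0 -0.311 0 -68 0 149 0;0 -0.364 0 -83 0 172 0;0 -0.419 0 -101 0 196 0;0 -0.478 0 -120 0 221 0;0 -0.537 0 -141 0 245 0;0 -0.599 0 -164 0 268 0;0 -0.661 0 -189 0 290 0")

```text
clock: 7.02
position: [0.6402, 0.006, 0.2853]
tool_rot: [-1.57, -0.0, -0.218]
force: [0.9, -0.4, -5.5]
grip_width: 0.0091
```

send_rows(series="0 -0.062 0 -7 0 32 0;0 -0.123 0 -16 0 64 0;0 -0.183 0 -26 0 95 0;0 -0.241 0 -37 0 124 0;0 -0.297 0 -50 0 152 0;0 -0.35 0 -62 0 177 0;0 -0.399 0 -75 0 201 0;0 -0.445 0 -88 0 222 0;0 -0.487 0 -101 0 241 0;0 -0.524 0 -112 0 258 0;0 -0.556 0 -123 0 272 0;0 -0.584 0 -132 0 284 0;0 -0.607 0 -140 0 293 0;0 -0.625 0 -147 0 301 0;0 -0.639 0 -152 0 307 0;0 -0.649 0 -156 0 311 0;0 -0.656 0 -158 0 313 0;0 -0.659 0 -159 0 315 0;0 -0.66 0 -160 0 315 0;0 -0.66 0 -160 0 315 0")

```text
clock: 8.68
position: [0.5541, 0.345, 0.2853]
tool_rot: [-1.571, 0.0, 0.435]
force: [-0.1, 0.8, -5.4]
grip_width: 0.0094
```

```bash
python3 - <<'E'
from h import *
for n in("scene","top"): cv2.imwrite(f"pics/{n}4.png",cams.grab_frame(n)[:,:,::-1])
s=monitor.observe();print(s['position'],s['tool_rot'],s['force'],s['grip_width'],s['qpos'])
E
```

```text
[0.5542446  0.34491161 0.28530054] [-1.57097858e+00 -2.96478300e-05  4.35097296e-01] [ 1.26812939  0.17193314 -5.8469657 ] 0.009478292523096518 [-0.26557509  0.5886543  -0.61149783  1.44739204  0.34723304  1.21456939
 -0.48396349]
```

View pics/scene4.png

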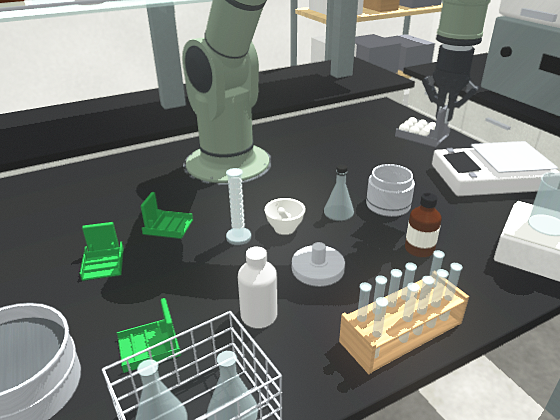

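View pics/top4.png

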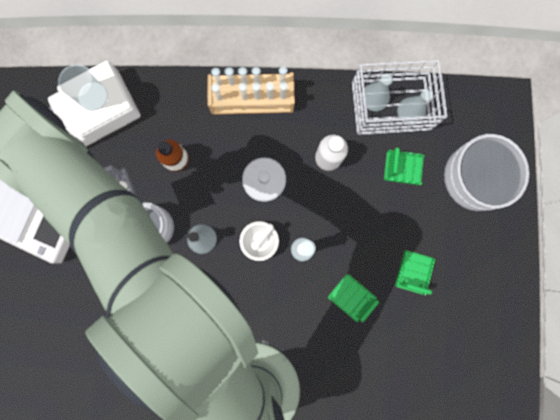

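send_rows(series="0 0 0 0 1 0 0;0 0 0 0 4 0 0;0 0 0 0 9 0 0;0 0 0 0 17 0 0;0 0 0 0 27 0 0;0 0 0 0 39 0 0;0 0 0 0 52 0 0;0 0 0 0 65 0 0;0 0 0 0 78 0 0;0 0 0 0 90 0 0;0 0 0 0 99 0 0;0 0 0 0 106 0 0;0 0 0 0 111 0 0;0 0 0 0 114 0 0;0 0 0 0 115 0 0;0 0 0 0 115 0 0")

```text
clock: 10.12
position: [0.554, 0.3455, 0.1705]
tool_rot: [-1.571, -0.0, 0.436]
force: [-1.3, -0.5, -5.3]
grip_width: 0.0091
```

```bash
python3 - <<'E'
from h import *
for n in("scene","top"): cv2.imwrite(f"pics/{n}5.png",cams.grab_frame(n)[:,:,::-1])
crop('pics/scene5.png','pics/s5.png',340,110,460,220,6)
crop('pics/top5.png','pics/t5.png',60,140,220,270,4)
s=monitor.observe();print(s['position'],s['tool_rot'],s['force'],s['grip_width'],s['qpos'])
P,R=cur()
for z in(-43,-1.7,40):
  q=P+R.apply([-.097,.0524,z/1000]);print(q,proj('scene',q),(proj('scene',q)-[340,110])*6)
print('jarproj',[(np.round((proj('scene',[.457+.055*np.cos(a),.298+.055*np.sin(a),.098])-[340,110])*6)) for a in np.arange(0,6.3,1.57/2)])
E
```

```text
[0.5541305  0.34553091 0.17080693] [-1.57067476e+00 -7.28677653e-04  4.35866126e-01] [-0.52163078 -0.60750537 -5.09373243] 0.009339295679031816 [-0.28692982  0.69814618 -0.57167493  1.56440694  0.42481849  1.00479116
 -0.54666641]
[0.48438591 0.26562013 0.11833103] [389.98975917 173.69092437] [299.93855503 382.14554624]
[0.46694922 0.30305878 0.11833606] [396.94094683 167.69207526] [341.64568101 346.15245154]
[0.44934366 0.34086002 0.11834112] [403.6571424 161.8953878] [381.94285438 311.37232679]
jarproj [array([393., 433.]), array([438., 396.]), array([408., 352.]), array([326., 325.]), array([237., 330.]), array([191., 363.]), array([215., 408.]), array([299., 438.]), array([393., 433.])]
```

View pics/s5.png

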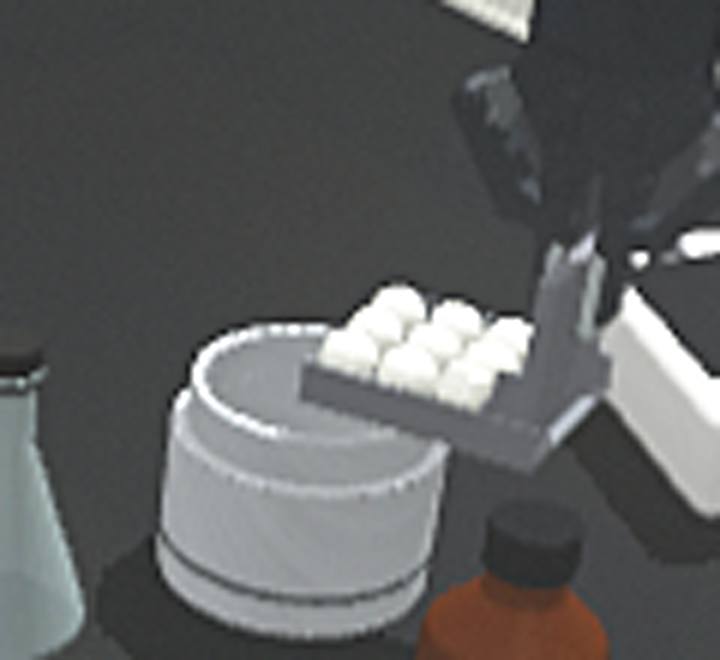

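View pics/t5.png

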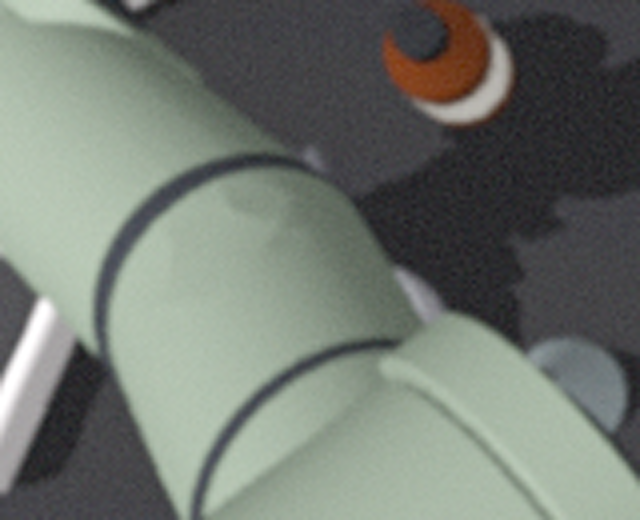

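```bash
python3 - <<'E'
import numpy as np
def r(ths):
    o=[]
    for d in ths:
        t=np.radians(d);c,s=np.cos(t),np.sin(t);o.append(f'0 0 {-t:.3f} {-97+97*c-52.4*s:.0f} {52.4-97*s-52.4*c:.0f} 0 0')
    print(';'.join(o))
r([.5,1.5,3,5,7,9,11,13,15,17,19,21,23,25,26.5,28,29,29.5,30,30])
# second from 30: relative in tilted frame: same formula because lip fixed in tool frame
r([.5,1.5,3,4.5,6,7.5,9,10,11,12,13,13.5,14,14,14,14,14,14])
E
```

```text
0 0 -0.009 -0 -1 0 0;0 0 -0.026 -1 -3 0 0;0 0 -0.052 -3 -5 0 0;0 0 -0.087 -5 -8 0 0;0 0 -0.122 -7 -11 0 0;0 0 -0.157 -9 -15 0 0;0 0 -0.192 -12 -18 0 0;0 0 -0.227 -14 -20 0 0;0 0 -0.262 -17 -23 0 0;0 0 -0.297 -20 -26 0 0;0 0 -0.332 -22 -29 0 0;0 0 -0.367 -25 -31 0 0;0 0 -0.401 -28 -34 0 0;0 0 -0.436 -31 -36 0 0;0 0 -0.463 -34 -38 0 0;0 0 -0.489 -36 -39 0 0;0 0 -0.506 -38 -40 0 0;0 0 -0.515 -38 -41 0 0;0 0 -0.524 -39 -41 0 0;0 0 -0.524 -39 -41 0 0
0 0 -0.009 -0 -1 0 0;0 0 -0.026 -1 -3 0 0;0 0 -0.052 -3 -5 0 0;0 0 -0.079 -4 -7 0 0;0 0 -0.105 -6 -10 0 0;0 0 -0.131 -8 -12 0 0;0 0 -0.157 -9 -15 0 0;0 0 -0.175 -11 -16 0 0;0 0 -0.192 -12 -18 0 0;0 0 -0.209 -13 -19 0 0;0 0 -0.227 -14 -20 0 0;0 0 -0.236 -15 -21 0 0;0 0 -0.244 -16 -22 0 0;0 0 -0.244 -16 -22 0 0;0 0 -0.244 -16 -22 0 0;0 0 -0.244 -16 -22 0 0;0 0 -0.244 -16 -22 0 0;0 0 -0.244 -16 -22 0 0
```

send_rows(series="0 0 -0.009 0 -1 0 0;0 0 -0.026 -1 -3 0 0;0 0 -0.052 -3 -5 0 0;0 0 -0.087 -5 -8 0 0;0 0 -0.122 -7 -11 0 0;0 0 -0.157 -9 -15 0 0;0 0 -0.192 -12 -18 0 0;0 0 -0.227 -14 -20 0 0;0 0 -0.262 -17 -23 0 0;0 0 -0.297 -20 -26 0 0;0 0 -0.332 -22 -29 0 0;0 0 -0.367 -25 -31 0 0;0 0 -0.392 -27 -33 0 0;0 0 -0.41 -29 -34 0 0;0 0 -0.42 -30 -35 0 0;0 0 -0.42 -30 -35 0 0")

```text
clock: 11.55
position: [0.5262, 0.3327, 0.2059]
tool_rot: [-1.571, -0.421, 0.437]
force: [0.5, -0.8, -4.4]
grip_width: 0.0094
```

```bash
python3 - <<'E'
from h import *
for n in("scene",): cv2.imwrite(f"pics/{n}6.png",cams.grab_frame(n)[:,:,::-1])
crop('pics/scene6.png','pics/s6.png',340,80,460,200,5)
s=monitor.observe();print(s['position'],s['tool_rot'],s['force'],s['grip_width'],s['qpos'])
P,R=cur();print(P+R.apply([-.097,.0524,-.0017]),R.as_matrix())
E
```

```text
[0.52648335 0.33282976 0.20577781] [-1.57085843 -0.42048976  0.43647445] [-0.22188955  0.28325101 -5.04605476] 0.00912028301702781 [-0.39131972  0.43030093 -0.41918446  1.98433647  0.72673714  0.45010342
 -0.91811064]
[0.46633961 0.30289441 0.11834638] [[ 8.27303676e-01  3.69963457e-01 -4.22724103e-01]
 [ 3.85921211e-01  1.72512288e-01  9.06258423e-01]
 [ 4.08207602e-01 -9.12889123e-01 -5.66954394e-05]]
```

View pics/s6.png

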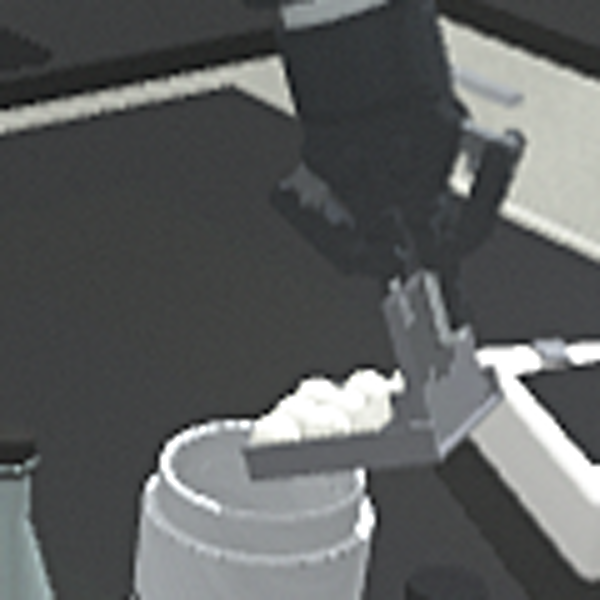

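```bash
cat > kin.py <<'E'
import numpy as np, itertools
from scipy.optimize import least_squares
from scipy.spatial.transform import Rotation as Rn
D=[([1.2168188,.5219125,-.03629673,1.59993372,.02118854,1.021093,-.11280707],[.1748673,-.59974909,.24181592],[-1.57086845,9.59e-4,-1.28706981]),
([.57176649,.75507263,-.17520939,1.70530731,.18752175,.69618991,-.58600065],[.53630308,-.32827959,.06226964],[-1.57028,-.0013,-.88515]),
([.59722928,.49145507,-.21254528,1.53510674,.11049611,1.12637392,-.5234385],[.53524517,-.32722339,.28601783],[-1.570603,-.0004,-.885031]),
([-.26557509,.5886543,-.61149783,1.44739204,.34723304,1.21456939,-.48396349],[.5542446,.34491161,.28530054],[-1.570979,0,.435097]),
([-.28692982,.69814618,-.57167493,1.56440694,.42481849,1.00479116,-.54666641],[.5541305,.34553091,.17080693],[-1.570675,-.00073,.435866]),
([-.39131972,.43030093,-.41918446,1.98433647,.72673714,.45010342,-.91811064],[.52648335,.33282976,.20577781],[-1.570858,-.42049,.436474])]
def fk(q,p,sg):
    h,a,b,c,o1,o7=p
    z=lambda t:Rn.from_euler('z',t); y=lambda t:Rn.from_euler('y',t)
    R=z(-q[0]+o1)*y(q[1]); P=np.array([0,0,h])+R.apply([0,0,a])
    R=R*z(sg[0]*q[2])*y(q[3]); P=P+R.apply([0,0,b])
    R=R*z(sg[1]*q[4])*y(q[5]); P=P+R.apply([0,0,c])
    R=R*z(sg[2]*q[6]+o7)
    return P,R   # R z = approach
# tool frame: y=approach
M=Rn.from_matrix(np.array([[1,0,0],[0,0,1],[0,-1,0]]).T)  # x->x, y->z
def res(p,sg):
    o=[]
    for q,P,e in D:
        p1,R=fk(q,p,sg); T=R*Rn.from_euler('x',-np.pi/2)
        o+=list((p1-P)*5)+list((T.inv()*Rn.from_euler('xyz',e)).as_rotvec())
    return np.array(o)
def fit():
    best=None
    for sg in itertools.product([1,-1],repeat=3):
        for o7 in(0,np.pi,1.57,-1.57):
            r=least_squares(res,[.3,.4,.4,.3,0,o7],args=(sg,))
            if best is None or r.cost<best[0]: best=(r.cost,sg,r.x,np.abs(r.fun).max())
    return best
if __name__=='__main__': print(fit())
E
python3 kin.py
```

```text
(np.float64(22.943478058026088), (-1, 1, 1), array([-0.06614477,  0.65533116,  0.35737115,  0.08103987, -0.0885685 ,
       -3.05984036]), np.float64(3.104947736511435))
```

```bash
sed -i "s/T=R\*Rn.from_euler('x',-np.pi\/2)/T=R*Rn.from_euler('x',np.pi\/2)/" kin.py; python3 kin.py
```

```text
(np.float64(0.0028130465909822077), (-1, -1, -1), array([ 0.3208787 ,  0.52725315,  0.42300366,  0.32087486, -0.09118354,
        3.05173117]), np.float64(0.0371735981999031))
```

```bash
cat >> kin.py <<'E'
LO=np.array([-2.91,-.3,-1.5,.17,-1.26,.16,-2.52]);HI=np.array([2.91,2.13,1.42,2.43,4.41,1.93,2.52])
SG=(-1,-1,-1);PR=[.3208787,.52725315,.42300366,.32087486,-.09118354,3.05173117]
def ik(P,T,q0,w=.02):
    def f(q):
        p,R=fk(q,PR,SG);R=R*Rn.from_euler('x',np.pi/2)
        return np.r_[(p-P)*20,(R.inv()*T).as_rotvec()*5,(q-q0)*w]
    r=least_squares(f,np.clip(q0,LO+.01,HI-.01),bounds=(LO,HI)); p,R=fk(r.x,PR,SG);R=R*Rn.from_euler('x',np.pi/2)
    return r.x,np.linalg.norm(p-P)*1000,np.linalg.norm((R.inv()*T).as_rotvec())
E
python3 - <<'E'
from kin import *
from h import J,pose
q0=np.array(D[-1][0])
for psi in (.436,0,-.3,.8,1.2):
  for lipz in(.118,.15):
    for th in(24,35,42,48):
        t=np.radians(th);d=np.array([np.cos(psi),np.sin(psi)])
        c,s=np.cos(t),np.sin(t)
        lip=np.r_[J+.0115*d,lipz]
        # TCP = lip + 97*(tray x) + 52.4*(tray z)
        X=np.r_[d*c,s];Z=np.r_[-d*s,c]
        P,T=pose(lip+.097*X+.0524*Z,psi,t)
        q,e,a=ik(P,T,q0); print(psi,lipz,th,np.round(q,2),round(e,1),round(a,3))
E
```

```text
0.436 0.118 24 [-0.33  0.43 -0.46  1.99  0.69  0.43 -0.86] 0.0 0.0
0.436 0.118 35 [-0.58  0.34 -0.15  2.17  1.36  0.16 -1.59] 0.0 0.0
0.436 0.118 42 [ 0.02  0.47 -0.95  2.28  1.96  0.56 -2.1 ] 0.0 0.0
0.436 0.118 48 [ 0.14  0.6  -1.17  2.38  2.14  0.81 -2.23] 0.0 0.0
0.436 0.15 24 [-0.28  0.39 -0.53  1.96  0.61  0.49 -0.78] 0.0 0.0
0.436 0.15 35 [-0.54  0.28 -0.2   2.14  0.94  0.2  -1.16] 0.0 0.0
0.436 0.15 42 [-0.09  0.32 -0.76  2.25  1.83  0.38 -2.02] 0.0 0.0
0.436 0.15 48 [ 0.16  0.47 -1.15  2.35  2.06  0.67 -2.19] 0.0 0.0
0 0.118 24 [-0.53  0.42 -0.25  1.97  0.73  0.54 -1.34] 0.0 0.0
0 0.118 35 [-0.66  0.37 -0.2   2.12  1.24  0.5  -1.91] 0.0 0.0
0 0.118 42 [-0.56  0.38 -0.4   2.2   1.58  0.65 -2.28] 0.0 0.0
0 0.118 48 [-0.53  0.42 -0.53  2.27  1.76  0.82 -2.49] 0.0 0.0
0 0.15 24 [-0.48  0.38 -0.31  1.94  0.68  0.61 -1.27] 0.0 0.0
0 0.15 35 [-0.64  0.32 -0.22  2.09  1.1   0.53 -1.75] 0.0 0.0
0 0.15 42 [-0.6   0.31 -0.34  2.18  1.44  0.62 -2.13] 0.0 0.0
0 0.15 48 [-0.56  0.33 -0.47  2.25  1.65  0.76 -2.37] 0.0 0.0
-0.3 0.118 24 [-0.61  0.43 -0.18  1.94  0.73  0.66 -1.62] 0.0 0.0
-0
[... 789 characters left out ...]
35 [ 0.05  0.37 -0.81  2.14  0.76  0.19 -0.56] 0.0 0.0
0.8 0.15 42 [ 0.34  0.49 -1.18  2.25  1.82  0.28 -1.54] 0.0 0.0
0.8 0.15 48 [ 0.49  0.77 -1.5   2.34  2.04  0.61 -1.63] 0.0 0.0
1.2 0.118 24 [ 0.13  0.64 -1.06  1.96  0.68  0.54 -0.07] 0.0 0.0
1.2 0.118 35 [ 0.33  0.67 -1.19  2.11  0.86  0.32 -0.17] 0.0 0.0
1.2 0.118 42 [ 0.43  0.69 -1.21  2.19  1.07  0.16 -0.31] 0.0 0.0
1.2 0.118 48 [ 0.54  0.81 -1.32  2.26  1.77  0.16 -0.92] 0.0 0.0
1.2 0.15 24 [ 0.18  0.61 -1.12  1.93  0.62  0.6  -0.02] 0.0 0.0
1.2 0.15 35 [ 0.4   0.67 -1.29  2.08  0.8   0.4  -0.12] 0.0 0.0
1.2 0.15 42 [ 0.51  0.7  -1.34  2.16  0.94  0.26 -0.2 ] 0.0 0.0
1.2 0.15 48 [ 0.45  0.53 -1.07  2.23 -1.26  0.16  2.  ] 0.2 0.002
```

```bash
cat >> h.py <<'E'
def pour(psi,th,lipz=.118,off=.0113,lat=.0017):
    t=np.radians(th);d=np.array([np.cos(psi),np.sin(psi)]);n=np.array([-d[1],d[0]]);c,s=np.cos(t),np.sin(t)
    lip=np.r_[J+off*d+lat*n,lipz]; X=np.r_[d*c,s];Z=np.r_[-d*s,c]
    return pose(lip+.097*X+.0524*Z,psi,t)
E
python3 - <<'E'
from kin import *
from h import *
q=np.array(D[-1][0]); cur0=(monitor.observe()['position'],None)
print(cur0[0],pour(.436,24.1)[0])
path=[(.436+s*(-.586),24) for s in mj(20)]+[(-.15,24+2*k) for k in range(1,13)]
for psi,th in path:
    q2,e,a=ik(*pour(psi,th),q,.05); print(round(psi,2),th,np.round(q2,2),'step',round(np.abs(q2-q).max(),3)); q=q2
n=20
print(rows(pour(.436,24.1),[pour(.436-.586*s,24.1) for s in mj(n)],0))
E
```

```text
[0.52648335 0.33282976 0.20577781] [0.52739147 0.33267106 0.20544057]
0.44 24 [-0.33  0.43 -0.46  1.99  0.69  0.43 -0.86] step 0.06
0.43 24 [-0.33  0.43 -0.46  1.99  0.69  0.43 -0.87] step 0.005
0.42 24 [-0.34  0.43 -0.45  1.99  0.69  0.43 -0.88] step 0.012
0.4 24 [-0.35  0.43 -0.44  1.99  0.69  0.43 -0.9 ] step 0.021
0.38 24 [-0.37  0.43 -0.42  1.99  0.7   0.44 -0.93] step 0.031
0.34 24 [-0.39  0.43 -0.4   1.99  0.7   0.44 -0.97] step 0.04
0.3 24 [-0.41  0.42 -0.38  1.98  0.71  0.45 -1.02] step 0.048
0.25 24 [-0.43  0.42 -0.35  1.98  0.71  0.46 -1.07] step 0.054
0.2 24 [-0.46  0.42 -0.32  1.98  0.72  0.48 -1.13] step 0.057
0.14 24 [-0.48  0.42 -0.3   1.98  0.72  0.49 -1.19] step 0.058
0.09 24 [-0.51  0.42 -0.28  1.97  0.72  0.51 -1.25] step 0.057
0.04 24 [-0.53  0.42 -0.25  1.97  0.73  0.53 -1.3 ] step 0.053
-0.01 24 [-0.55  0.42 -0.24  1.96  0.73  0.54 -1.35] step 0.047
-0.05 24 [-0.56  0.42 -0.22  1.96  0.73  0.56 -1.39] step 0.04
-0.09 24 [-0.57  0.42 -0.21  1.96  0.72  0.57 -1.42] step 0.033
-0.12 24 [-0.58  0.42 -0.2   1.96  0.72  0.58 -1.44] step 0.025
-0.13 24 [-0.59  0.43 -0
[... 809 characters left out ...]
.15 44 [-1.    0.39  0.05  2.18  1.42  0.62 -2.34] step 0.085
-0.15 46 [-1.02  0.4   0.06  2.2   1.48  0.65 -2.42] step 0.079
-0.15 48 [-1.05  0.4   0.06  2.21  1.53  0.68 -2.49] step 0.074
0 0.001 0 0 0 0 0;-0.002 0.005 0 0 0 0 0;-0.006 0.014 0 0 0 -1 0;-0.014 0.031 0 0 0 -3 0;-0.025 0.055 0 0 0 -5 0;-0.039 0.087 0 0 0 -7 0;-0.056 0.126 0 0 0 -11 0;-0.076 0.17 0 -1 0 -15 0;-0.097 0.218 0 -2 -1 -19 0;-0.12 0.267 0 -3 -1 -23 0;-0.142 0.317 0 -4 -2 -27 0;-0.163 0.365 0 -5 -2 -31 0;-0.183 0.409 0 -6 -3 -34 0;-0.2 0.448 0 -8 -3 -37 0;-0.215 0.48 0 -9 -4 -40 0;-0.225 0.504 0 -10 -4 -41 0;-0.233 0.521 0 -10 -5 -43 0;-0.237 0.53 0 -11 -5 -43 0;-0.239 0.534 0 -11 -5 -44 0;-0.239 0.535 0 -11 -5 -44 0
```

send_rows(series="0 0.001 0 0 0 0 0;-0.002 0.005 0 0 0 0 0;-0.006 0.014 0 0 0 -1 0;-0.014 0.031 0 0 0 -3 0;-0.025 0.055 0 0 0 -5 0;-0.039 0.087 0 0 0 -7 0;-0.056 0.126 0 0 0 -11 0;-0.076 0.17 0 -1 0 -15 0;-0.097 0.218 0 -2 -1 -19 0;-0.12 0.267 0 -3 -1 -23 0;-0.142 0.317 0 -4 -2 -27 0;-0.163 0.365 0 -5 -2 -31 0;-0.183 0.409 0 -6 -3 -34 0;-0.2 0.448 0 -8 -3 -37 0;-0.215 0.48 0 -9 -4 -40 0;-0.225 0.504 0 -10 -4 -41 0;-0.233 0.521 0 -10 -5 -43 0;-0.237 0.53 0 -11 -5 -43 0;-0.239 0.534 0 -11 -5 -44 0;-0.239 0.535 0 -11 -5 -44 0")

```text
clock: 13.27
position: [0.5344, 0.2877, 0.2054]
tool_rot: [-1.571, -0.42, -0.15]
force: [0.3, 0.2, -3.4]
grip_width: 0.0092
```

```bash
python3 - <<'E'
from h import *
for n in("scene",): cv2.imwrite(f"pics/{n}7.png",cams.grab_frame(n)[:,:,::-1])
crop('pics/scene7.png','pics/s7.png',340,80,460,200,5)
s=monitor.observe();print(s['position'],s['tool_rot'],s['force'],s['grip_width'],s['qpos'])
P,R=cur();print(P+R.apply([-.097,.0524,-.0017]));print(pour(-.15,24.1)[0])
print(rows(cur(),[pour(-.15,a) for a in(25,26,27.5,29,30.5,32,33.5,35,36.5,38,39,40,41,41.5,42,42,42,42,42,42)],0))
E
```

```text
[0.5344207  0.2876748  0.20536523] [-1.57077269 -0.41997727 -0.14997473] [-0.61649002 -0.82771591 -4.176703  ] 0.009427352943295534 [-0.61286586  0.4313166  -0.19502535  1.95742222  0.74694728  0.63361728
 -1.51507433]
[0.46771632 0.29603641 0.1179681 ]
[0.53482155 0.28795773 0.20544057]
0 0 -0.016 0 -1 0 0;0 0 -0.034 -1 -3 0 0;0 0 -0.06 -3 -6 0 0;0 0 -0.086 -4 -8 0 0;0 0 -0.112 -6 -10 0 0;0 0 -0.139 -8 -13 0 0;0 0 -0.165 -10 -15 0 0;0 0 -0.191 -11 -17 0 0;0 0 -0.217 -13 -20 0 0;0 0 -0.243 -15 -22 0 0;0 0 -0.261 -16 -23 0 0;0 0 -0.278 -18 -24 0 0;0 0 -0.296 -19 -26 0 0;0 0 -0.304 -20 -27 0 0;0 0 -0.313 -20 -27 0 0;0 0 -0.313 -20 -27 0 0;0 0 -0.313 -20 -27 0 0;0 0 -0.313 -20 -27 0 0;0 0 -0.313 -20 -27 0 0;0 0 -0.313 -20 -27 0 0
```

View pics/s7.png

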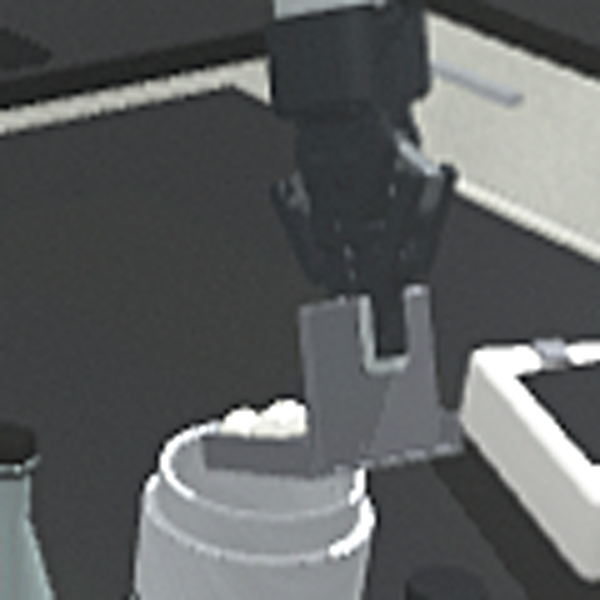

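send_rows(series="0 0 -0.016 0 -1 0 0;0 0 -0.034 -1 -3 0 0;0 0 -0.06 -3 -6 0 0;0 0 -0.086 -4 -8 0 0;0 0 -0.112 -6 -10 0 0;0 0 -0.139 -8 -13 0 0;0 0 -0.165 -10 -15 0 0;0 0 -0.191 -11 -17 0 0;0 0 -0.217 -13 -20 0 0;0 0 -0.243 -15 -22 0 0;0 0 -0.261 -16 -23 0 0;0 0 -0.278 -18 -24 0 0;0 0 -0.296 -19 -26 0 0;0 0 -0.304 -20 -27 0 0;0 0 -0.313 -20 -27 0 0;0 0 -0.313 -20 -27 0 0;0 0 -0.313 -20 -27 0 0;0 0 -0.313 -20 -27 0 0")

```text
clock: 14.82
position: [0.5056, 0.292, 0.2219]
tool_rot: [-1.571, -0.733, -0.15]
force: [-0.4, 0.0, -3.6]
grip_width: 0.0093
```

```bash
python3 - <<'E'
from h import *
for n in("scene","top"): cv2.imwrite(f"pics/{n}8.png",cams.grab_frame(n)[:,:,::-1])
crop('pics/scene8.png','pics/s8.png',340,80,460,200,5)
crop('pics/top8.png','pics/t8.png',60,140,220,270,4)
s=monitor.observe();print(s['position'],s['tool_rot'],s['force'],s['grip_width'],s['qpos'])
P,R=cur();print(P+R.apply([-.097,.0524,-.0017]));print(pour(-.15,42)[0])
E
```

```text
[0.50563697 0.29201598 0.2219782 ] [-1.57061542 -0.73291804 -0.15047994] [-0.818527    0.37996934 -3.72864896] 0.00971097529537756 [-0.939933    0.39486246 -0.03095702  2.16535125  1.31440453  0.68319291
 -2.23156267]
[0.46876718 0.29589656 0.11813597]
[0.50503404 0.29245967 0.22184646]
```

View pics/s8.png

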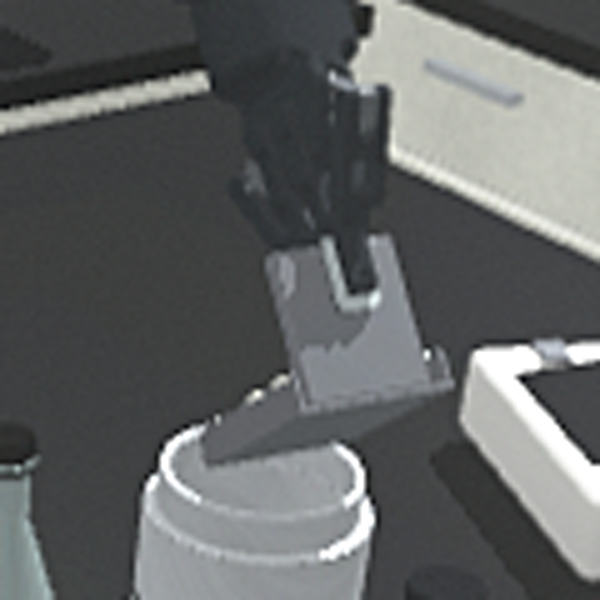

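View pics/t8.png

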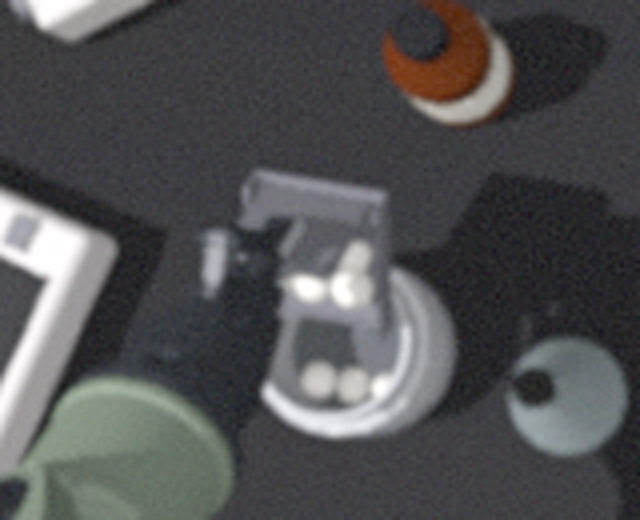

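```bash
python3 - <<'E'
from h import *
print(rows(cur(),[pour(-.15,42*(1-s),.118+.03*s) for s in mj(20)],0))
E
```

```text
0 0 0.001 -1 0 0 0;0 0 0.006 0 0 0 0;0 0 0.019 1 1 0 0;0 0 0.042 3 3 0 0;0 0 0.076 5 5 0 0;0 0 0.119 8 8 0 0;0 0 0.172 12 12 0 0;0 0 0.233 15 16 0 0;0 0 0.298 19 21 0 0;0 0 0.366 22 27 0 0;0 0 0.435 24 32 0 0;0 0 0.5 26 37 0 0;0 0 0.561 28 42 0 0;0 0 0.613 29 46 0 0;0 0 0.657 29 50 0 0;0 0 0.69 29 52 0 0;0 0 0.713 30 54 0 0;0 0 0.727 30 55 0 0;0 0 0.732 30 56 0 0;0 0 0.733 30 56 0 0
```

send_rows(series="0 0 0.001 0 0 0 0;0 0 0.006 0 0 0 0;0 0 0.019 1 1 0 0;0 0 0.042 3 3 0 0;0 0 0.076 5 5 0 0;0 0 0.119 8 8 0 0;0 0 0.172 12 12 0 0;0 0 0.233 15 16 0 0;0 0 0.298 19 21 0 0;0 0 0.366 22 27 0 0;0 0 0.435 24 32 0 0;0 0 0.5 26 37 0 0;0 0 0.561 28 42 0 0;0 0 0.613 29 46 0 0;0 0 0.657 29 50 0 0;0 0 0.69 29 52 0 0;0 0 0.713 30 54 0 0;0 0 0.727 30 55 0 0;0 0 0.732 30 56 0 0;0 0 0.733 30 56 0 0")

```text
clock: 16.58
position: [0.5645, 0.2832, 0.2001]
tool_rot: [-1.571, 0.0, -0.15]
force: [-0.3, -0.4, -4.1]
grip_width: 0.0094
```

```bash
python3 - <<'E'
from h import *
for n in("scene","top"): cv2.imwrite(f"pics/{n}9.png",cams.grab_frame(n)[:,:,::-1])
crop('pics/scene9.png','pics/s9.png',340,80,460,200,5)
crop('pics/top9.png','pics/t9.png',60,140,220,270,4)
s=monitor.observe();print(s['position'],s['tool_rot'],s['force'],s['grip_width'],s['qpos'])
E
```

```text
[0.56421089 0.28345685 0.20044846] [-1.57087861e+00 -5.27890198e-04 -1.49355439e-01] [ 0.5173538  -0.04455117 -4.58267683] 0.00936780026941565 [-0.30964501  0.59726152 -0.37667092  1.60930892  0.25175064  0.98289403
 -0.91673891]
```

View pics/s9.png

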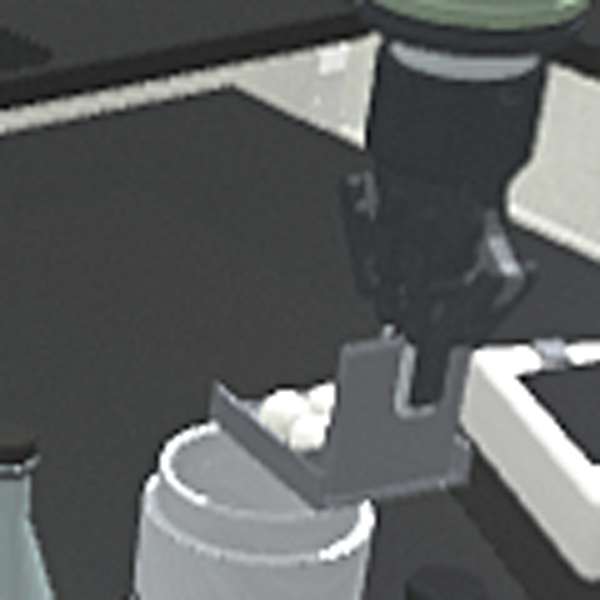

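View pics/t9.png

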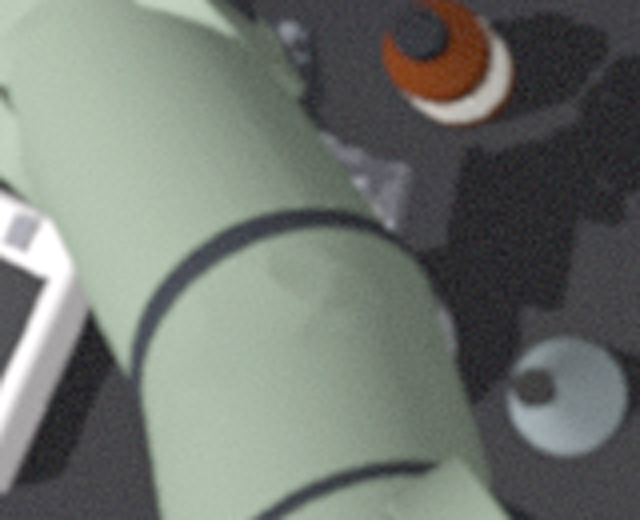

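```bash
python3 - <<'E'
from h import *
a0,a1=np.arctan2(.2834,.5642),np.arctan2(-.3272,.5352); r0,r1=np.hypot(.2834,.5642),.6273; y0,y1=-.15,-.885
ps=[pose([(r0+s*(r1-r0))*np.cos(a0+s*(a1-a0)),(r0+s*(r1-r0))*np.sin(a0+s*(a1-a0)),.286],y0+s*(y1-y0)) for s in mj(38)]
print(rows(pose([.5642,.2834,.286],y0),ps[:19],0));print();print(rows(ps[18],ps[19:],0))
E
```

```text
0 0 0 0 0 0 0;0 0.001 0 0 0 -1 0;0 0.003 0 2 0 -2 0;0 0.007 0 4 0 -5 0;0 0.014 0 7 0 -10 0;0 0.023 0 11 0 -16 0;0 0.034 0 16 0 -25 0;0 0.049 0 23 0 -36 0;0 0.066 0 31 0 -49 0;0 0.087 0 39 0 -64 0;0 0.11 0 49 0 -82 0;0 0.136 0 58 0 -103 0;0 0.164 0 68 0 -125 0;0 0.194 0 77 0 -150 0;0 0.227 0 86 0 -177 0;0 0.26 0 94 0 -205 0;0 0.296 0 101 0 -235 0;0 0.331 0 106 0 -265 0;0 0.367 0 110 0 -296 0

0 0.036 0 14 0 -28 0;0 0.072 0 25 0 -57 0;0 0.107 0 36 0 -86 0;0 0.141 0 44 0 -114 0;0 0.173 0 51 0 -141 0;0 0.204 0 57 0 -167 0;0 0.232 0 61 0 -191 0;0 0.258 0 64 0 -213 0;0 0.281 0 66 0 -233 0;0 0.301 0 67 0 -251 0;0 0.319 0 68 0 -266 0;0 0.333 0 68 0 -278 0;0 0.345 0 68 0 -288 0;0 0.354 0 68 0 -296 0;0 0.36 0 68 0 -302 0;0 0.364 0 68 0 -305 0;0 0.367 0 68 0 -307 0;0 0.367 0 68 0 -308 0;0 0.368 0 68 0 -308 0
```

send_rows(series="0 0 0 0 -1 0 0;0 0 0 0 -4 0 0;0 0 0 0 -9 0 0;0 0 0 0 -17 0 0;0 0 0 0 -27 0 0;0 0 0 0 -38 0 0;0 0 0 0 -50 0 0;0 0 0 0 -61 0 0;0 0 0 0 -71 0 0;0 0 0 0 -78 0 0;0 0 0 0 -83 0 0;0 0 0 0 -86 0 0;0 0 0 0 -86 0 0")

```text
clock: 17.77
position: [0.5646, 0.2832, 0.2868]
tool_rot: [-1.571, -0.0, -0.15]
force: [0.2, 0.2, -3.7]
grip_width: 0.0093
```

send_rows(series="0 0 0 0 0 0 0;0 0.001 0 0 0 -1 0;0 0.003 0 2 0 -2 0;0 0.007 0 4 0 -5 0;0 0.014 0 7 0 -10 0;0 0.023 0 11 0 -16 0;0 0.034 0 16 0 -25 0;0 0.049 0 23 0 -36 0;0 0.066 0 31 0 -49 0;0 0.087 0 39 0 -64 0;0 0.11 0 49 0 -82 0;0 0.136 0 58 0 -103 0;0 0.164 0 68 0 -125 0;0 0.194 0 77 0 -150 0;0 0.227 0 86 0 -177 0;0 0.26 0 94 0 -205 0;0 0.296 0 101 0 -235 0;0 0.331 0 106 0 -265 0;0 0.367 0 110 0 -296 0")

```text
clock: 19.35
position: [0.629, -0.029, 0.2864]
tool_rot: [-1.571, -0.0, -0.521]
force: [0.1, -1.1, -3.7]
grip_width: 0.0089
```

send_rows(series="0 0.036 0 14 0 -28 0;0 0.072 0 25 0 -57 0;0 0.107 0 36 0 -86 0;0 0.141 0 44 0 -114 0;0 0.173 0 51 0 -141 0;0 0.204 0 57 0 -167 0;0 0.232 0 61 0 -191 0;0 0.258 0 64 0 -213 0;0 0.281 0 66 0 -233 0;0 0.301 0 67 0 -251 0;0 0.319 0 68 0 -266 0;0 0.333 0 68 0 -278 0;0 0.345 0 68 0 -288 0;0 0.354 0 68 0 -296 0;0 0.36 0 68 0 -302 0;0 0.364 0 68 0 -305 0;0 0.367 0 68 0 -307 0;0 0.368 0 68 0 -308 0;0 0.368 0 68 0 -308 0")

```text
clock: 20.93
position: [0.5361, -0.327, 0.2864]
tool_rot: [-1.571, 0.0, -0.884]
force: [0.7, -0.6, -3.1]
grip_width: 0.0095
```

```bash
python3 - <<'E'
from h import *
for n in("scene","top"): cv2.imwrite(f"pics/{n}10.png",cams.grab_frame(n)[:,:,::-1])
s=monitor.observe();print(s['position'],s['tool_rot'],s['force'],s['grip_width'],s['qpos'])
print(rel([.5352,-.3272,.0574],-.885))
E
```

```text
[ 0.53621323 -0.32681917  0.28637258] [-1.57061798e+00  2.34464874e-05 -8.84251991e-01] [-0.61840242 -0.38289859 -3.78876683] 0.009729541669647894 [ 0.52734975  0.48762831 -0.1103215   1.5366315   0.0571394   1.12043566
 -0.47934335]
(array([-0.   ,  0.001, -0.   ]), array([ -0.3, 229. ,  -1.1]))
```

View pics/top10.png

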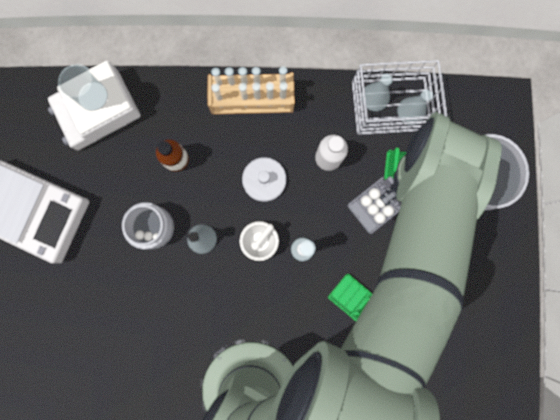

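View pics/scene10.png

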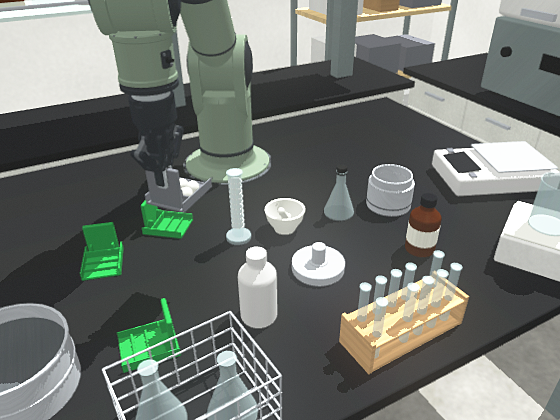

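send_rows(series="0 0 0 0 2 0 0;0 0 0 0 7 -1 0;0 0 0 0 16 -1 0;0 0 0 0 28 -1 0;0 0 0 0 43 -1 0;0 0 0 0 60 -1 0;0 0 0 0 79 -1 0;0 0 0 0 99 -1 0;0 0 0 0 119 -1 0;0 0 0 0 139 -1 0;0 0 0 0 158 -1 0;0 0 0 0 175 -1 0;0 0 0 0 190 -1 0;0 0 0 0 202 -1 0;0 0 0 0 212 -1 0;0 0 0 0 219 -1 0;0 0 0 0 224 -1 0;0 0 0 0 227 -1 0;0 0 0 0 228 -1 0;0 0 0 0 228 -1 0")

```text
clock: 22.7
position: [0.5353, -0.328, 0.0586]
tool_rot: [-1.571, -0.0, -0.885]
force: [0.3, -0.2, -3.9]
grip_width: 0.0092
```

send_rows(series="0 0 0 0 0.5 0 0;0 0 0 0 1 0 0;0 0 0 0 1.5 0 0;0 0 0 0 1.5 0 0")

```text
clock: 23.03
position: [0.5354, -0.3281, 0.0574]
tool_rot: [-1.571, -0.001, -0.885]
force: [-0.8, 1.2, 2.3]
grip_width: 0.0089
```

send_rows(series="0 0 0 0 0 0 0.2;0 0 0 0 0 0 0.3;0 0 0 0 0 0 0.4;0 0 0 0 0 0 0.4;0 0 0 0 0 0 0.4;0 0 0 0 0 0 0.4;0 0 0 0 -3 0 0.4;0 0 0 0 -10 0 0.4;0 0 0 0 -22 0 0.4;0 0 0 0 -40 0 0.4;0 0 0 0 -62 0 0.4;0 0 0 0 -87 0 0.4;0 0 0 0 -112 0 0.5;0 0 0 0 -132 0 0.6;0 0 0 0 -145 0 0.6;0 0 0 0 -150 0 0.6;0 0 0 0 -150 0 0.6")

```text
clock: 24.45
position: [0.5356, -0.3282, 0.2088]
tool_rot: [-1.57, -0.002, -0.885]
force: [-0.6, 0.4, -0.3]
grip_width: 0.0513
```

```bash
python3 - <<'E'
from h import *
for n in("scene","top"): cv2.imwrite(f"pics/{n}11.png",cams.grab_frame(n)[:,:,::-1])
crop('pics/scene11.png','pics/s11.png',110,150,260,310,4)
s=monitor.observe();print(s['position'],s['tool_rot'],s['force'],s['grip_width'],s['qpos'])
t=cv2.imread('pics/top11.png');g=cv2.cvtColor(t,cv2.COLOR_BGR2GRAY)
m=cv2.inRange(g[205:245,124:166],170,255)
cs,_=cv2.findContours(m,cv2.RETR_CCOMP,cv2.CHAIN_APPROX_NONE)
for c in cs:
    if len(c)>8 and cv2.contourArea(c)>100:
        e=cv2.fitEllipse(cv2.convexHull(c));print(e,plane('top',e[0][0]+124,e[0][1]+205,.098))
crop('pics/top11.png','pics/t11.png',115,140,295,270,4)
E
```

```text
[ 0.53488301 -0.32776509  0.20657381] [-1.57101339e+00  3.53381326e-04 -8.84892213e-01] [-0.60258274  0.8686906  -0.30844219] 0.05122255579894473 [ 0.52913663  0.56370216 -0.10974216  1.62514728  0.07169517  0.95708971
 -0.48998588]
((18.97238540649414, 21.698768615722656), (40.48690414428711, 47.644287109375), 169.4235382080078) [0.45038919 0.29602631 0.098     ]
```

View pics/s11.png

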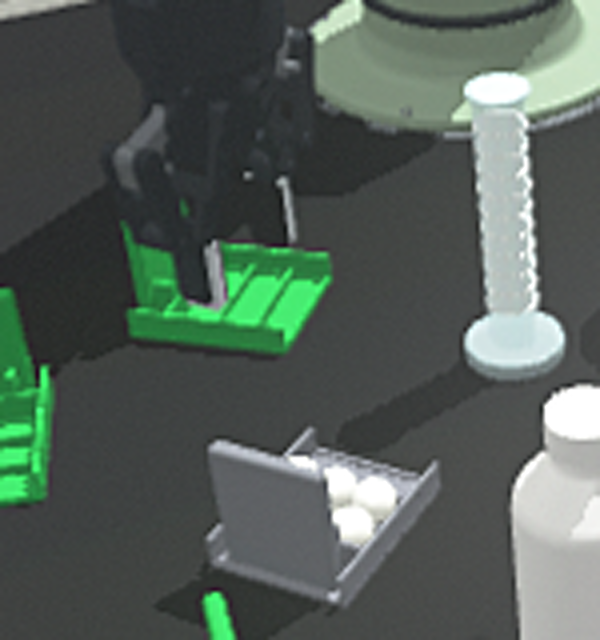

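View pics/t11.png

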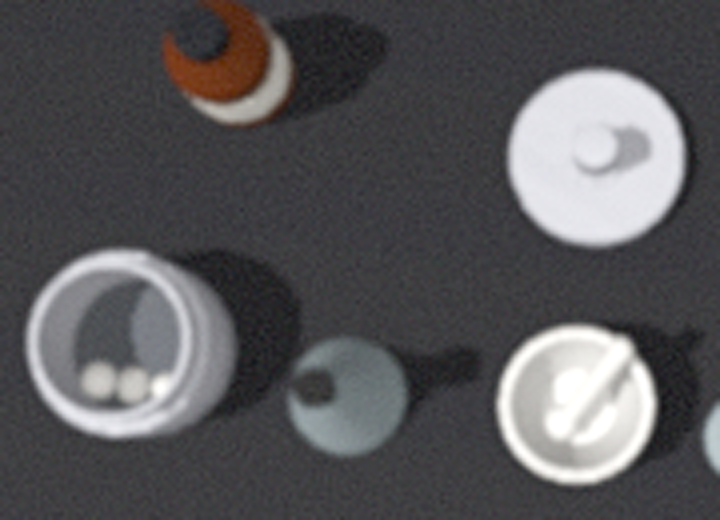

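```bash
python3 - <<'E'
from h import *
p0,_=cur();p1=np.array([*L,.13]);
ps=[pose([*(p0[:2]+s*(p1[:2]-p0[:2])),.209 - .079*max(0,(s-.6)/.4)],-.885+.885*s) for s in mj(20)]
print(rows(cur(),ps,.6))
E
```

```text
0 -0.001 0 0 -2 0 0.6;0 -0.007 0 -2 -2 2 0.6;0 -0.023 0 -5 -2 6 0.6;0 -0.051 0 -11 -2 14 0.6;0 -0.092 0 -20 -2 25 0.6;0 -0.144 0 -32 -2 40 0.6;0 -0.208 0 -46 -2 57 0.6;0 -0.281 0 -62 -2 77 0.6;0 -0.36 0 -79 -2 99 0.6;0 -0.442 0 -98 -2 122 0.6;0 -0.525 0 -116 -2 145 0.6;0 -0.604 0 -133 14 167 0.6;0 -0.677 0 -149 30 187 0.6;0 -0.741 0 -163 44 204 0.6;0 -0.793 0 -175 56 219 0.6;0 -0.834 0 -184 65 230 0.6;0 -0.861 0 -190 71 238 0.6;0 -0.877 0 -194 75 242 0.6;0 -0.884 0 -195 76 244 0.6;0 -0.885 0 -195 77 244 0.6
```

send_rows(series="0 -0.001 0 0 -2 0 0.6;0 -0.007 0 -2 -2 2 0.6;0 -0.023 0 -5 -2 6 0.6;0 -0.051 0 -11 -2 14 0.6;0 -0.092 0 -20 -2 25 0.6;0 -0.144 0 -32 -2 40 0.6;0 -0.208 0 -46 -2 57 0.6;0 -0.281 0 -62 -2 77 0.6;0 -0.36 0 -79 -2 99 0.6;0 -0.442 0 -98 -2 122 0.6;0 -0.525 0 -116 -2 145 0.6;0 -0.604 0 -133 14 167 0.6;0 -0.677 0 -149 30 187 0.6;0 -0.741 0 -163 44 204 0.6;0 -0.793 0 -175 56 219 0.6;0 -0.834 0 -184 65 230 0.6;0 -0.861 0 -190 71 238 0.6;0 -0.877 0 -194 75 242 0.6;0 -0.884 0 -195 76 244 0.6;0 -0.885 0 -195 77 244 0.6")

```text
clock: 26.22
position: [0.6007, -0.0226, 0.1301]
tool_rot: [-1.571, -0.0, 0.0]
force: [0.3, -1.1, -0.3]
grip_width: 0.0512
```

```bash
python3 - <<'E'
from h import *
for n in("scene","top"): cv2.imwrite(f"pics/{n}12.png",cams.grab_frame(n)[:,:,::-1])
crop('pics/scene12.png','pics/s12.png',270,170,370,290,5)
s=monitor.observe();print(s['position'],s['tool_rot'],s['force'],s['grip_width'],s['qpos'])
print(rel([*L,.042],0))
P,R=cur()
for dx in(-25,-40,25,40):
  q=proj('scene',P+R.apply([dx/1000,.011,0])); print(dx,(q-[270,170])*5)
E
```

```text
[ 0.60058245 -0.02350245  0.13019755] [-1.57137228e+00 -4.14642485e-04 -1.58489074e-03] [ 1.04499915  0.07624048 -0.34035277] 0.05090910727569978 [ 0.17332482  0.63703481 -0.33855797  1.74694444  0.27859758  0.80460104
 -0.29982237]
(array([ 0.001, -0.002,  0.   ]), array([-0.6, 88.2,  1.6]))
-25 [216.48433316 252.99238339]
-40 [199.28085531 236.51520815]
25 [276.50972169 310.48641898]
40 [295.3674375  328.54978468]
```

View pics/s12.png

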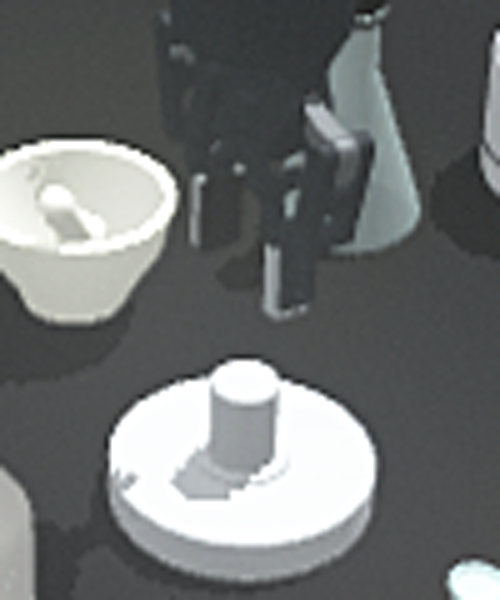

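send_rows(series="0 0 0 0 4 1 0.6;0 0 0 0 14 1 0.6;0 0 0 0 28 1 0.6;0 0 0 0 44 1 0.6;0 0 0 0 59 1 0.6;0 0 0 0 72 1 0.6;0 0 0 0 81 1 0.6;0 0 0 0 86 1 0.6;0 0 0 0 87 1 0.6;0 0 0 0 87 1 0.6;0 0 0 0 87 1 0.45;0 0 0 0 87 1 0.38;0 0 0 0 87 1 0.3;0 0 0 0 87 1 0.2;0 0 0 0 87 1 0;0 0 0 0 87 1 0;0 0 0 0 87 1 0;0 0 0 0 87 1 0", force=60)

```text
clock: 27.82
position: [0.6008, -0.0215, 0.0438]
tool_rot: [-1.571, -0.001, -0.0]
force: [-1.7, -0.1, 7.3]
grip_width: 0.0308
```

```bash
python3 - <<'E'
from h import *
for n in("scene","top"): cv2.imwrite(f"pics/{n}13.png",cams.grab_frame(n)[:,:,::-1])
crop('pics/scene13.png','pics/s13.png',270,170,370,290,5)
s=monitor.observe();print(s['position'],s['tool_rot'],s['force'],s['grip_width'],s['qpos'])
E
```

```text
[ 0.60077233 -0.02151451  0.04372555] [-1.57095234e+00 -8.97698657e-04 -9.57548511e-05] [-2.51769836  0.37877814  7.12059082] 0.03066542238624271 [ 0.13792765  0.7616095  -0.29300164  1.78199332  0.33760739  0.6465153
 -0.35014771]
```

View pics/s13.png

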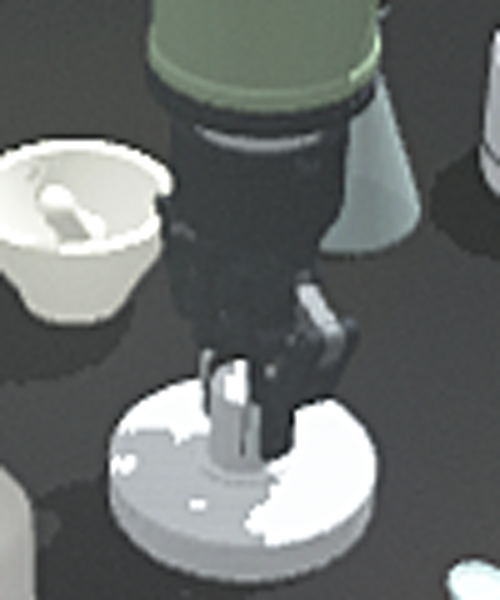

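send_rows(series="0 0 0 0 -2 0 0;0 0 0 0 -8 0 0;0 0 0 0 -20 0 0;0 0 0 0 -36 0 0;0 0 0 0 -56 0 0;0 0 0 0 -78 0 0;0 0 0 0 -101 0 0;0 0 0 0 -124 0 0;0 0 0 0 -145 0 0;0 0 0 0 -162 0 0;0 0 0 0 -174 0 0;0 0 0 0 -180 0 0;0 0 0 0 -182 0 0")

```text
clock: 29.0
position: [0.6007, -0.0215, 0.226]
tool_rot: [-1.571, -0.001, -0.0]
force: [-0.1, -0.4, -3.8]
grip_width: 0.0303
```

```bash
python3 - <<'E'
from h import *
p0,_=cur();print(monitor.observe()['force'],p0)
ps=[pose([*(p0[:2]+s*(J-p0[:2])),p0[2]],.4*s) for s in mj(20)]
print(rows(cur(),ps,0))
E
```

```text
[-0.14947774 -0.39788558 -3.78038994] [ 0.60066339 -0.02153492  0.22600118]
0 -0.001 0.001 0 0 0 0;0 -0.004 0.001 -1 0 3 0;0 -0.011 0.001 -4 0 9 0;0 -0.023 0.001 -8 0 19 0;0 -0.041 0.001 -15 0 33 0;0 -0.065 0.001 -23 0 52 0;0 -0.094 0.001 -34 0 75 0;0 -0.127 0.001 -46 0 101 0;0 -0.163 0.001 -58 0 130 0;0 -0.2 0.001 -72 0 160 0;0 -0.237 0.001 -85 0 190 0;0 -0.273 0.001 -98 0 218 0;0 -0.306 0.001 -110 0 244 0;0 -0.335 0.001 -120 0 267 0;0 -0.359 0.001 -129 0 286 0;0 -0.377 0.001 -135 0 301 0;0 -0.389 0.001 -140 0 311 0;0 -0.397 0.001 -142 0 317 0;0 -0.4 0.001 -144 0 319 0;0 -0.4 0.001 -144 0 320 0
```

send_rows(series="0 -0.001 0 0 0 0 0;0 -0.004 0 -1 0 3 0;0 -0.011 0 -4 0 9 0;0 -0.023 0 -8 0 19 0;0 -0.041 0 -15 0 33 0;0 -0.065 0 -23 0 52 0;0 -0.094 0 -34 0 75 0;0 -0.127 0 -46 0 101 0;0 -0.163 0 -58 0 130 0;0 -0.2 0 -72 0 160 0;0 -0.237 0 -85 0 190 0;0 -0.273 0 -98 0 218 0;0 -0.306 0 -110 0 244 0;0 -0.335 0 -120 0 267 0;0 -0.359 0 -129 0 286 0;0 -0.377 0 -135 0 301 0;0 -0.389 0 -140 0 311 0;0 -0.397 0 -142 0 317 0;0 -0.4 0 -144 0 319 0;0 -0.4 0 -144 0 320 0")

```text
clock: 30.67
position: [0.4561, 0.2985, 0.2248]
tool_rot: [-1.571, 0.0, 0.401]
force: [0.0, 0.3, -3.8]
grip_width: 0.0306
```

send_rows(series="0 0 0 0 2 0 0;0 0 0 0 7 0 0;0 0 0 0 15 0 0;0 0 0 0 25 0 0;0 0 0 0 35 0 0;0 0 0 0 45 0 0;0 0 0 0 52 0 0;0 0 0 0 55 0 0;0 0 0 0 55 0 0;0 0 0 0 55 0 0")

```text
clock: 31.5
position: [0.4565, 0.2987, 0.1699]
tool_rot: [-1.571, -0.0, 0.4]
force: [-0.2, -0.1, -3.6]
grip_width: 0.0304
```

```bash
python3 - <<'E'
from h import *
for n in("scene","top"): cv2.imwrite(f"pics/{n}14.png",cams.grab_frame(n)[:,:,::-1])
crop('pics/scene14.png','pics/s14.png',340,110,450,230,5)
crop('pics/top14.png','pics/t14.png',60,140,220,270,4)
s=monitor.observe();print(s['position'],s['tool_rot'],s['force'],s['grip_width'],s['qpos'])
E
```

```text
[0.45670456 0.29872559 0.17025754] [-1.57068124e+00 -7.05097685e-04  4.00017773e-01] [ 0.63625096 -0.24840592 -3.72721671] 0.030557896400583446 [-0.30902236  0.53045656 -0.51830526  1.85998336  0.34359526  0.83968814
 -0.60049915]
```

View pics/s14.png

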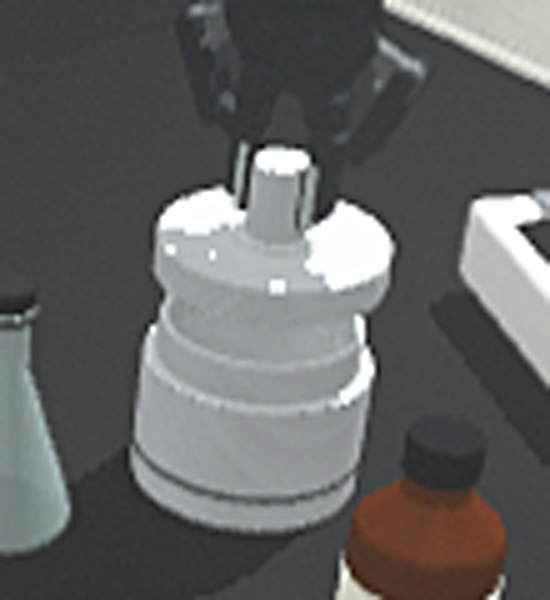

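View pics/t14.png

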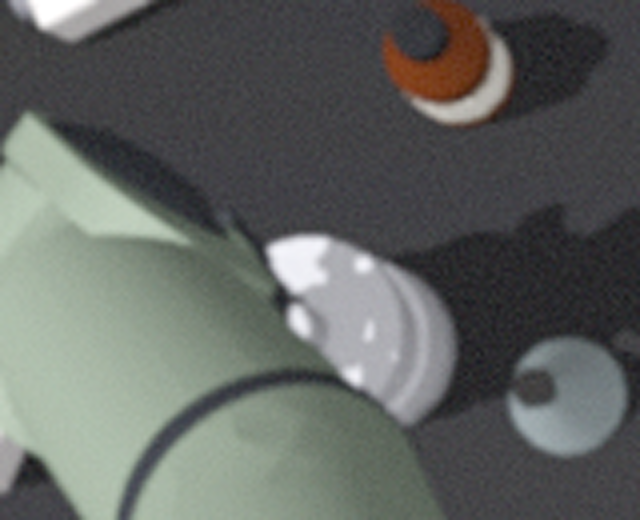

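```bash
python3 - <<'E'
from h import *
a=np.linspace(0,2*np.pi,400)
def ext(C,r,z): 
    q=np.array([proj('scene',[C[0]+r*np.cos(t),C[1]+r*np.sin(t),z]) for t in a]); return q
g=cv2.cvtColor(cv2.imread('pics/scene14.png'),cv2.COLOR_BGR2GRAY).astype(float)
def edges(v,uc):
    row=g[v]; 
    def sub(rng,th=95):
        prev=uc
        for u in rng:
            if row[u]<th:
                return u+(th-row[u])/(row[prev]-row[u])*(prev-u)
            prev=u
    return sub(range(uc-1,300,-1)),sub(range(uc+1,470))
P,_=cur()
def sil(C,r,z0,z1,v):
    qs=np.vstack([ext(C,r,z) for z in np.linspace(z0,z1,12)])
    hull=cv2.convexHull(qs.astype(np.float32))[:,0]
    xs=[]
    for i in range(len(hull)):
        p,q=hull[i],hull[(i+1)%len(hull)]
        if (p[1]-v)*(q[1]-v)<0: xs.append(p[0]+(v-p[1])/(q[1]-p[1])*(q[0]-p[0]))
    return min(xs),max(xs)
zt=P[2]-.0217; zb=P[2]-.0437
for v in(158,160,162,164): print('lid',v,edges(v,395),sil(P[:2],.0615,zb,zt,v))
for v in(190,194,198,202,206): print('jar',v,edges(v,385),sil(J,.062,0,.075,v))
for v in(174,177,180): print('neck',v,edges(v,392),sil(J,.055,.075,.098,v))
# vertical: lid top far edge / bottom near edge, jar bottom near
for u in(360,365,410,415):
    col=g[:,u]; print('col',u,np.round(col[140:226:1]).astype(int)[:20])
E
```

```text
Traceback (most recent call last):
  File "h.py", line 14, in proj
    c,R=cal(n);K=c['mtx'];q=R.T@(np.asarray(p,float)-c['origin']);s=q[:2]/q[2];s=s*(1+c['k1']*(s@s))
        ~~~^^^
  File "h.py", line 5, in cal
    c=cams.get_calibration(n); return c,Rn.from_euler('xyz',c['attitude']).as_matrix()
ValueError: time passes only in moves, steps and waits
```

```bash
python3 - <<'E'
s=open('h.py').read()
s=s.replace("""def cal(n):
    c=""","""import functools
@functools.lru_cache(None)
def cal(n):
    c=""")
open('h.py','w').write(s)
E
cat > sil.py <<'E'
from h import *
a=np.linspace(0,2*np.pi,200)
def edges(g,v,uc,th=95):
    row=g[v]
    def sub(rng):
        prev=uc
        for u in rng:
            if row[u]<th: return round(u+(th-row[u])/(row[prev]-row[u])*(prev-u),1)
            prev=u
    return sub(range(uc-1,300,-1)),sub(range(uc+1,470))
def hull(C,r,z0,z1):
    qs=np.array([proj('scene',[C[0]+r*np.cos(t),C[1]+r*np.sin(t),z]) for t in a for z in(z0,z1)])
    return cv2.convexHull(qs.astype(np.float32))[:,0]
def cut(h,v,ax=1):
    xs=[]
    for i in range(len(h)):
        p,q=h[i],h[(i+1)%len(h)]
        if (p[ax]-v)*(q[ax]-v)<0: xs.append(p[1-ax]+(v-p[ax])/(q[ax]-p[ax])*(q[1-ax]-p[1-ax]))
    return round(float(min(xs)),1),round(float(max(xs)),1)
E
python3 - <<'E'
from sil import *
print(monitor.observe()['clock'])
g=cv2.cvtColor(cv2.imread('pics/scene14.png'),cv2.COLOR_BGR2GRAY).astype(float)
P,_=cur();zt=P[2]-.0217; zb=P[2]-.0437
h=hull(P[:2],.0615,zb,zt)
for v in(158,160,162,164): print('lid',v,edges(g,v,395),cut(h,v))
h=hull(J,.062,0,.075)
for v in(190,194,198,202,206): print('jar',v,edges(g,v,385),cut(h,v))
E
```

```text
31.6
lid 158 (np.float64(370.4), np.float64(418.6)) (370.7, 418.4)
lid 160 (np.float64(370.2), np.float64(418.6)) (370.5, 418.3)
lid 162 (np.float64(370.2), np.float64(417.8)) (370.3, 417.9)
lid 164 (np.float64(370.2), np.float64(417.6)) (370.6, 417.6)
jar 190 (np.float64(366.5), np.float64(413.6)) (367.0, 413.3)
jar 194 (np.float64(366.3), np.float64(412.8)) (366.6, 412.6)
jar 198 (np.float64(366.4), np.float64(412.2)) (366.2, 412.0)
jar 202 (np.float64(369.0), np.float64(411.4)) (365.8, 411.3)
jar 206 (np.float64(376.2), np.float64(410.6)) (366.9, 410.6)
```

```bash
python3 - <<'E'
from sil import *
g=cv2.cvtColor(cv2.imread('pics/scene14.png'),cv2.COLOR_BGR2GRAY).astype(float)
g0=cv2.cvtColor(cv2.imread('pics/scene0.png'),cv2.COLOR_BGR2GRAY).astype(float)
def ve(g,u,v0,dirn,th=95):
    c=g[:,u];v=v0
    while c[v]>=th: v+=dirn
    return round(v-dirn*(th-c[v])/(c[v-dirn]-c[v]),1)
P,_=cur();zt=P[2]-.0217; zb=P[2]-.0437
h=hull(P[:2],.0615,zb,zt)
for u in(376,380,384,412,414): print('lidtop',u,ve(g,u,158,-1),cut(h,u,0)[0])
h=hull(J,.062,0,.075)
for u in(385,390,395,400): print('jarbot',u,ve(g,u,200,1,80),ve(g0,u,205,1,80),cut(h,u,0)[1])
h=hull(J,.055,.075,.098)
for u in(382,387,392,397,402): print('rimtop',u,ve(g0,u,168,-1),cut(h,u,0)[0])
h=hull(np.array([.60,-.022]),.0615,0,.022)
for u in(300,305,330,335): print('lid0 far',u,ve(g0,u,265,-1),'near',ve(g0,u,272,1),cut(h,u,0))
for v in(264,268): print('lid0 lr',edges(g0,v,318),cut(h,v))
E
```

```text
lidtop 376 148.4 149.0
lidtop 380 147.3 147.5
lidtop 384 146.4 146.7
lidtop 412 151.3 151.1
lidtop 414 152.3 152.3
jarbot 385 215.5 215.4 215.5
jarbot 390 216.0 216.0 216.1
jarbot 395 216.1 216.0 216.0
jarbot 400 208.9 208.8 215.2
rimtop 382 163.4 164.4
rimtop 387 163.4 163.9
rimtop 392 163.3 164.0
rimtop 397 164.3 164.6
rimtop 402 165.3 165.9
lid0 far 300 248.0 near 280.8 (248.2, 280.6)
lid0 far 305 245.3 near 283.3 (246.1, 283.1)
lid0 far 330 246.2 near 284.5 (246.5, 284.2)
lid0 far 335 248.5 near 282.6 (248.7, 282.2)
lid0 lr (None, np.float64(345.1)) (291.4, 344.8)
lid0 lr (None, np.float64(344.7)) (291.4, 344.4)
```

send_rows(series="0 0 0 0 2 0 0;0 0 0 0 6 0 0;0 0 0 0 12 0 0;0 0 0 0 18 0 0;0 0 0 0 23 0 0;0 0 0 0 26 0 0;0 0 0 0 28 0 0;0 0 0 0 29 0 0;0 0 0 0 30 0 0;0 0 0 0 31 0 0;0 0 0 0 31 0 0")

```text
clock: 32.52
position: [0.4565, 0.2985, 0.1388]
tool_rot: [-1.571, -0.0, 0.4]
force: [-0.2, 0.3, -4.0]
grip_width: 0.0309
```

```bash
python3 - <<'E'
from sil import *
cv2.imwrite("pics/scene15.png",cams.grab_frame("scene")[:,:,::-1]);crop('pics/scene15.png','pics/s15.png',340,110,450,230,5)
s=monitor.observe();print(s['position'],s['tool_rot'],s['force'],s['moment'],s['grip_width'])
E
```

```text
[0.45652413 0.29853512 0.13892356] [-1.57084745e+00 -1.33820075e-04  3.99984297e-01] [ 0.12622398 -1.2635903  -3.92006557] [-0.01727545  0.01167564 -0.00608287] 0.030538186654781294
```

View pics/s15.png

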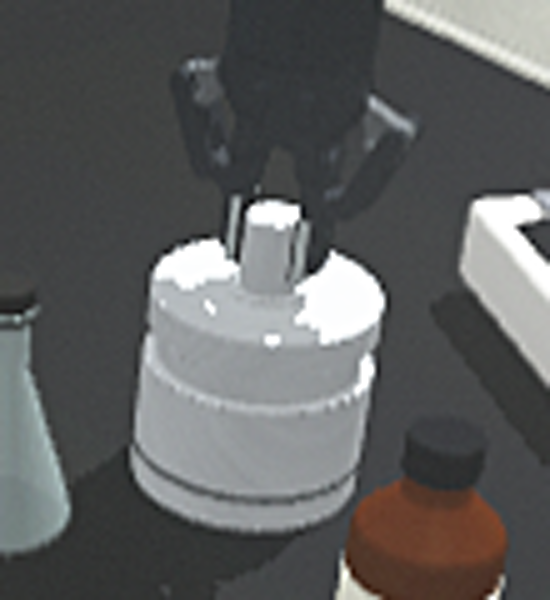

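send_rows(series="0 0 0 0 1 0 0;0 0 0 0 2 0 0;0 0 0 0 3.5 0 0;0 0 0 0 5 0 0;0 0 0 0 6.5 0 0;0 0 0 0 8 0 0;0 0 0 0 9.5 0 0;0 0 0 0 11 0 0;0 0 0 0 12 0 0;0 0 0 0 12 0 0")

```text
clock: 33.4
position: [0.4564, 0.2984, 0.1266]
tool_rot: [-1.571, 0.0, 0.4]
force: [0.3, 0.2, -4.5]
grip_width: 0.0306
```

send_rows(series="0 0 0 0 0.5 0 0;0 0 0 0 1 0 0;0 0 0 0 1.5 0 0;0 0 0 0 1.5 0 0")

```text
clock: 33.73
position: [0.4565, 0.2986, 0.1258]
tool_rot: [-1.571, -0.0, 0.4]
force: [-3.1, -2.2, 4.2]
grip_width: 0.0306
```

send_rows(series="0 0 0 0 0 0 0.4;0 0 0 0 0 0 0.45;0 0 0 0 0 0 0.5;0 0 0 0 0 0 0.55;0 0 0 0 0 0 0.6;0 0 0 0 0 0 0.6;0 0 0 0 -3 0 0.6;0 0 0 0 -10 0 0.6;0 0 0 0 -25 0 0.6;0 0 0 0 -45 0 0.6;0 0 0 0 -70 0 0.6;0 0 0 0 -95 0 0.6;0 0 0 0 -115 0 0.6;0 0 0 0 -125 0 0.6;0 0 0 0 -128 0 0.6;0 0 0 0 -128 0 0.6")

```text
clock: 35.07
position: [0.4566, 0.2985, 0.2537]
tool_rot: [-1.571, -0.001, 0.4]
force: [-0.0, -0.7, -0.5]
grip_width: 0.051
```

send_rows(series="0 0 0 -2 0 -5 0.6;0 0 0 -5 0 -15 0.6;0 0 0 -10 0 -30 0.6;0 0 0 -15 0 -50 0.6;0 0 0 -20 0 -75 0.6;0 0 0 -20 0 -100 0.6;0 0 0 -20 0 -130 0.6;0 0 0 -20 0 -160 0.6;0 0 0 -20 0 -185 0.6;0 0 0 -20 0 -205 0.6;0 0 0 -20 0 -215 0.6;0 0 0 -20 0 -220 0.6;0 0 0 -20 0 -220 0.6")

```text
clock: 36.15
position: [0.5236, 0.0873, 0.2528]
tool_rot: [-1.571, 0.001, 0.399]
force: [0.4, 0.3, 0.2]
grip_width: 0.0513
```

```bash
python3 - <<'E'
from sil import *
for n in("scene","top"): cv2.imwrite(f"pics/{n}16.png",cams.grab_frame(n)[:,:,::-1])
crop('pics/scene16.png','pics/s16.png',340,130,450,230,6)
s=monitor.observe();print(s['clock'],s['position'],s['force'])
g=cv2.cvtColor(cv2.imread('pics/scene16.png'),cv2.COLOR_BGR2GRAY).astype(float)
h=hull(np.array([.4565,.2985]),.0615,.082,.104)
for v in(172,176,179): print('lid',v,edges(g,v,392),cut(h,v))
h=hull(J,.062,0,.075)
for v in(194,198): print('jar',v,edges(g,v,385),cut(h,v))
E
```

```text
36.25 [0.52328608 0.08902548 0.25315813] [-0.01182846  0.3321504   1.06457125]
lid 172 (np.float64(369.1), np.float64(415.7)) (369.1, 415.6)
lid 176 (np.float64(368.5), np.float64(415.8)) (368.7, 415.5)
lid 179 (np.float64(367.6), np.float64(415.0)) (369.1, 415.0)
jar 194 (np.float64(366.3), np.float64(412.8)) (366.6, 412.6)
jar 198 (np.float64(366.4), np.float64(412.2)) (366.2, 412.0)
```

View pics/s16.png

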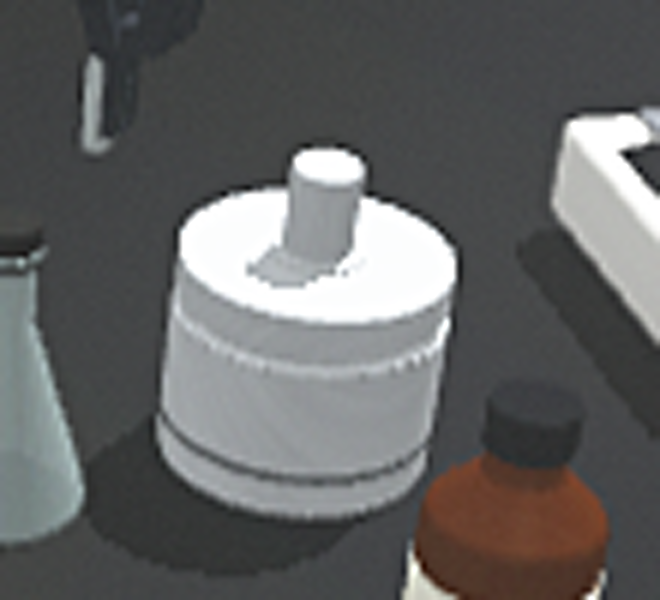

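View pics/top16.png

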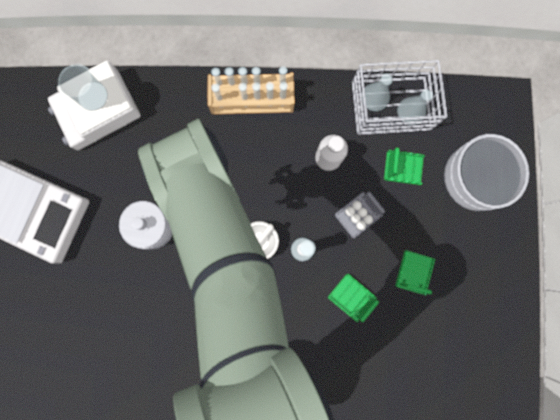

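View pics/scene16.png

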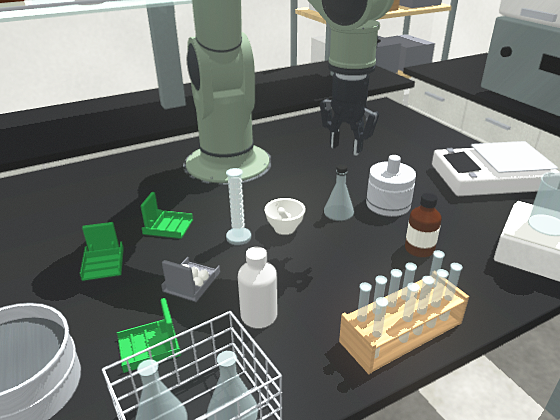

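The lid sits level and fully down, the tray stands flat with six balls in it, nothing else has moved, and the gripper is clear of everything. I'm handing the job in.

```bash
python3 -c "
from workcell import bot
print(bot.job_done())"
```

```text
the job is handed in; nothing more can be done
None
```

I poured the front row of three balls into the jar, stood the tray back where it was with the other six balls in it, and closed the jar. I handed the job in at about 36 s of the 72 s allowed.

- **Pour:** I tipped the tray to about 42 degrees over the jar mouth. The arm was getting close to its wrist limits at the first pouring angle, so I swung the tray round the jar at 24 degrees of tilt before the final tip.
- **Balls:** The top view showed three balls in the jar and six in the tray, both after the pour and after I set the tray down. By my height reckoning the fingertips stayed above the ball tops while gripping the plate.
- **Lid:** It first met resistance with the tool at a height of 0.1258 m, where I had predicted 0.1257 m for fully seated. The final scene picture shows it level, with its edges mostly within 0.3 px of the seated position; one edge reading was 1.5 px off, at the row where the lid meets the jar body.
- **Jar and other things:** The jar's edges in the picture did not move, and the bystanders look unmoved by eye.
- **Forces:** Every wrist force I read was below 10 N.

No check failed. The two cameras disagreed by up to about 5 mm on where the jar mouth was, so I used a position between them. The lid went down over the neck with no sideways force until it seated.

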